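# Brush from behind the rattle

### The job

The grey hairbrush is wanted in the organiser, but it hangs at the back of its hook, behind the wooden rattle. First hang the rattle on the empty hook and let it go while the brush still hangs in its place, then take the brush down and lower it, head first, into the organiser's empty compartment. Do not let the rattle or the brush fall, and leave the jar, the nasal bulb and the bottle where they stand.

Things in the scene. Friction and masses are not known exactly. Their poses are not given: they have to be found in the camera images.
- full_hook: The crowded steel hook, snapped over the tray's front rim. Level round peg, 7 mm thick, 270 mm above the table. Origin on the peg's axis at its root on a 30 mm wide plate (19 mm up, 28 mm down). The peg runs along own -x for 76 mm, then bends up 40 degrees to end 88 mm out, 10 mm up (metal to 13.5 mm up). Own z up. Left or right of spare_hook, by turns. Fixed.
- spare_hook: The empty hook: same shape, frame and height as full_hook, on the same rim, 150 mm beside it, pegs parallel. Fixed.
- rattle: Wooden rattle, front item on full_hook, some 62 mm out, origin 13.5 mm below the peg's axis. Flat ring (outside 52 mm, hole 34 mm, 12 mm thick along own x), below it a round head 41 mm across. Origin in the middle of the ring's hole; own x is the hole's axis, parallel to the peg; own z up as it hangs; bottom 72 mm below the origin. About 60 g.
- brush: Grey hairbrush behind the rattle, some 27 mm out, origin 10.5 mm below the peg's axis. Flat end loop: outside 41 mm, hole 28 mm, 10 mm thick along own x. Origin in the middle of the hole; own x is the hole's axis, to the bristle side (to the shelf); own z up as it hangs. Handle 15 mm wide. Oval head 46 mm wide (y), 84 to 150 mm below the origin, x from -5 to +17 mm. About 70 g.
- brush_head (a point): The lowest point of the brush's head, 150 mm below the brush's origin on its own z.
- shelf: White MDF side guard (18 mm thick, 165 mm high, 420 mm long) with a clamped-on white plastic tray. Origin on the table under the guard's middle; own y along the guard, own -x to the hooks' side. Tray 140 mm (x) by 300 mm (y), floor 236 mm and rim 286 mm above the table. Hook origins 73.5 mm out along -x, 75 mm either side of the middle. Fixed.
- organiser: Open white plastic box on the table, 95 mm (own x) by 185 mm (own y), 85 mm high, walls 4 mm; a 73 mm high cross wall halfway makes two compartments of 87 by 86 mm. Origin at the centre of its underside. Fixed.
- empty_cell (a point): Centre of the floor of the organiser's empty compartment (the -y one), 4 mm above the table.
- bottle: Lotion bottle, 52 mm diameter, 125 mm high, standing in the organiser's other compartment; origin at the centre of its underside. Leave alone.
- jar: Closed white cream jar, 58 mm diameter, 45 mm high, standing on the tray shelf; origin at the centre of its underside. Leave alone.
- bulb: Silicone nasal bulb, 52 mm diameter, 74 mm high, standing nozzle up on the tray shelf; origin at the centre of its underside. Leave alone.
There are look-alikes about, which are no part of the job. What is shaped like the rattle but green is not meant.

How it is judged:
On the way:
1. the rattle hangs released on the spare hook while the brush still hangs on its own hook (x of rattle in the frame of spare_hook between -0.086 and -0.004 m and y of rattle in the frame of spare_hook between -0.014 and 0.014 m and z of rattle in the frame of spare_hook between -0.02 and 0 m and contact force between the fingers and rattle below 0.05 N and contact force between rattle and spare_hook above 0.1 N and x of brush in the frame of full_hook between -0.086 and -0.004 m and distance between brush and full_hook below 0.09 m and contact force between brush and full_hook above 0.1 N), for 0.3 s.
At the end, for the whole second after the job is handed in: The rattle hangs by its ring on the spare hook (ring hole around the peg, at rest); the brush stands, head down, in the organiser's empty compartment, its head's lowest point within 30 mm of the compartment's floor and its loop above, at rest (x of rattle in the frame of spare_hook between -0.086 and -0.004 m and y of rattle in the frame of spare_hook between -0.014 and 0.014 m and z of rattle in the frame of spare_hook between -0.02 and 0 m and linear speed of rattle below 0.1 m/s and x of brush_head in the frame of empty_cell between -0.045 and 0.045 m and y of brush_head in the frame of empty_cell between -0.045 and 0.045 m and z of brush_head in the frame of empty_cell below 0.03 m and height (world z) of brush above 0.08 m and linear speed of brush below 0.05 m/s); the robot touches nothing.
It fails at once if the rattle fell freely (faster than 0.8 m/s out of the gripper) (linear speed of rattle above 0.8 m/s and contact force between the fingers and rattle below 0.01 N).
It fails at once if the brush fell freely (faster than 0.8 m/s out of the gripper) (linear speed of brush above 0.8 m/s and contact force between the fingers and brush below 0.01 N).
It fails at once if the jar was displaced by more than 30 mm (distance of jar from where it was at the start of the episode above 0.03 m).
It fails at once if the nasal bulb was displaced by more than 30 mm (distance of bulb from where it was at the start of the episode above 0.03 m).
It fails at once if the bottle was displaced by more than 30 mm or tipped (distance of bottle from where it was at the start of the episode above 0.03 m or angle between bottle's own z axis and vertical above 0.35 rad).
It also fails if it takes over 54 s, if anything falls off the work surface, if the arm or the gripper's body presses on something with over 40 N, if the wrist force passes 120 N, or if a joint passes its speed limit or range.

### The arm

A 6-joint arm with a two-finger parallel gripper is mounted at the origin on the work surface. World frame = base frame: x ahead of the robot, y to its left, z up, the work surface at z = 0. Lengths are in m, angles in rad, forces in N, time in s.
With the tool pointing down it reaches from about 0.25 to 0.725 m from the base axis. Payload 4 kg.
Tool frame: the origin (TCP) lies on the centre line of the jaws, within the pads' length; the fingertips stand 19 mm ahead of it and the grasp point (between the pads) is the TCP; z points along the fingers, y is the direction in which the jaws open and shut (so a half turn about z gives the same grasp; the last joint's range is limited). The gripper opens to 85 mm and grips with 20 to 120 N. Pads are 22 mm wide; open, the fingers measure 114 mm over their backs; the gripper's body (76 mm by 85 mm) begins 54 mm behind the grasp point. The pads swing forward as they close: fully open they stand 13 mm farther back than shut.
Start: joints at [1.335, 0.241, 0.005, 1.335, 0, 1.571], TCP at [0.117, 0.486, 0.218] pointing down, gripper open.
Joint ranges: [-2.72, 2.72], [-1.05, 1.87], [-1.09, 1.28], [-1.99, 2.15], [-1.42, 1.44], [-3.14, 3.14]. Speed limits (rad/s): [2.79, 2.79, 3.14, 3.14, 3.14, 3.14].

### API

Orientations are given as a unit quaternion [x, y, z, w].
In Python, from workcell import bot gives the robot as it stands. The module is installed in compiled form; this text tells all that it offers.
- The arm moves only by the shell command python3 -m handwheel 'ROWS' [OPENING]. ROWS is JSON, a list of rows, each an object of numbers: "dx", "dy", "dz": the shift along the tool's x, y, z as a fraction of full scale; "ax", "ay", "az": the turn, a rotation vector about the tool's x, y, z as a fraction of full scale. In form: [{"dx": .., "dy": .., "dz": .., "ax": .., "ay": .., "az": ..}, ...]. A call has 1 to 12 rows; each row shifts and turns the commanded pose from where the row before left it, along the tool's axes as they then stand; what a row does not reach is not made up. Full scale, the value 1, is 2.5 cm for a shift and 0.15 rad for a turn. A row lasts 1/10 s, in which the tool goes at most 50 mm and 8.59 degrees, less where a joint would pass 70% of its speed; a pose out of reach is approached as far as the arm can. A call with a number of a shift or a turn outside -1 to 1 is refused whole. A call with a gripper value outside its range is refused whole. OPENING is the gripper's target within -1 to 1 (fully open at 1, half-way at 0, shut at -1), set as the call begins (- or left out, the last holds). The fingers move at their own pace and stop on an object; the grip force is fixed at half the most. Time passes only in rows, so rows that do not move let the fingers close. It gives the time, the measured TCP pose, the force and the opening at its end, in the units of the state.
- bot.get_obs(): the state, without advancing time (a new reading comes with each control period).
- bot.camera(name): name is "side" or "top" or "wrist"; returns a dict with "img" (480x640x3 uint8, red, green, blue), "intrinsics" (3x3 intrinsics, pixels), "eye" and "rotation" of the camera in the world. Camera axes: x right, y down, z forward; pixel columns grow to the right and rows downward; lengths in m; the calibration is good to about 2 mm. The wrist camera is an equidistant fisheye: a pixel r from the principal point sees the ray r / f radians off the axis. A picture is of the moment at which its call begins. There is no depth.
- bot.job_done(): hands the job in, once; it reports no verdict.
Trained networks look in a picture, given as the dict that the camera call returned (one of the last four; its "shot" number tells which), for a name from the list of things; names that differ only in an ending like _2 or _b are one class to them, and where a whole thing is asked for, a point or a joint stands for the part that bears it (a point fixed in the world has none). Each returns a list of dicts, best first, with "confidence" (0 to 1); they miss things now and then, are a little off and sometimes report something else, mostly with a low value. They report only what shows in the picture. A call takes as long as a camera call. They do not tell look-alikes from the thing itself.
- bot.trace(thing, picture): "region" (480x640 bool, what is visible of it) and "rect" ([centre column, centre row, width, height] in pixels, round what is visible of it).
The state is a dict: "clock": time; "joint_pos": joint angles; "joint_vel": joint speeds; "tau": joint torques, N m; "eef_pos": TCP position; "tool_rot": TCP orientation; "ft_force": force on the tool from outside, world axes, zero at the start; "ft_torque": the same for the moment, N m; "grip_width": finger opening in m.
Only numpy, scipy, OpenCV 4.12 (cv2) and the standard library are available. Lean on these libraries where they do the work, as an engineer would, in place of code of your own. Each camera call takes 0.05 s, during which the arm holds its last target.

## Working session

There is one attempt and no reset: what is moved stays moved. The work goes in short steps, Python scripts to look and compute and a shell command to move; the robot and the scene stay as the last step left them, time stands still between calls to the robot, and variables do not carry over. Pictures are saved under pics/ and viewed, and the job is handed in when it is done.

```bash
mkdir -p pics; cat > h.py <<'E'
import numpy as np,cv2
from workcell import bot
def shot(n,tag):
    p=bot.camera(n); cv2.imwrite(f'pics/{tag}.png',p['img'][:,:,::-1]); return p
E
python3 - <<'E'
from h import *
o=bot.get_obs(); print({k:np.round(v,3) for k,v in o.items()})
for n in ['side','top','wrist']:
    p=shot(n,n+'0'); print(n,np.round(p['intrinsics'],1).tolist(),np.round(p['eye'],4),np.round(p['rotation'],4).tolist())
    for t in ['rattle','brush','full_hook','organiser','bottle','jar','bulb']:
        if n!='wrist': print(t,[(np.round(d['rect']).tolist(),round(d['confidence'],2)) for d in bot.trace(t,p)])
E
```

```text
{'clock': np.float64(0.0), 'joint_pos': array([1.335, 0.241, 0.004, 1.335, 0.   , 1.571]), 'joint_vel': array([ 0.001, -0.001, -0.   ,  0.001, -0.001,  0.001]), 'tau': array([-1.0000e-03, -3.7231e+01,  2.5241e+01,  1.7000e-02, -0.0000e+00,
       -0.0000e+00]), 'eef_pos': array([0.117, 0.486, 0.217]), 'tool_rot': array([ 0.118,  0.993, -0.001, -0.   ]), 'ft_force': array([-0.77 , -0.314,  0.033]), 'ft_torque': array([0.006, 0.03 , 0.044]), 'grip_width': np.float64(0.086)}
side [[527.3, 0.0, 332.3], [0.0, 527.3, 239.9], [0.0, 0.0, 1.0]] [0.2126 0.7226 0.7514] [-0.187, 0.8789, -0.4294, 0.0906]
rattle [([292.0, 268.0, 24.0, 40.0], 0.89)]
brush [([348.0, 202.0, 19.0, 85.0], 0.71)]
full_hook [([426.0, 144.0, 23.0, 35.0], 0.73), ([338.0, 163.0, 56.0, 23.0], 0.47)]
organiser [([285.0, 411.0, 130.0, 139.0], 0.78)]
bottle [([262.0, 421.0, 40.0, 66.0], 0.91)]
jar [([402.0, 183.0, 34.0, 28.0], 0.89)]
bulb [([427.0, 144.0, 23.0, 38.0], 0.87)]
top [[581.3, 0.0, 321.6], [0.0, 581.3, 236.1], [0.0, 0.0, 1.0]] [0.4124 0.0485 1.1164] [0.7088, -0.7043, 0.0167, -0.0362]
rattle [([352.0, 173.0, 22.0, 26.0], 0.88), ([401.0, 184.0, 34.0, 28.0], 0.76)]
brush [([396.0, 206.0, 38.0, 21.0], 0.64), ([401.0, 185.0, 33.0, 30.0], 0.58), ([393.0, 276.0, 38.0, 37.0], 0.26)]
full_hook [([401.0, 190.0, 23.0, 70.0], 0.8)]
organiser [([195.0, 247.0, 116.0, 77.0], 0.78)]
bottle [([174.0, 236.0, 40.0, 30.0], 0.58)]
jar [([394.0, 277.0, 40.0, 39.0], 0.73)]
bulb [([501.0, 281.0, 38.0, 38.0], 0.8)]
wrist [[371.6, 0.0, 321.9], [0.0, 371.6, 240.7], [0.0, 0.0, 1.0]] [0.0418 0.5037 0.3725] [0.7761, 0.6118, 0.095, 0.1198]
```

View pics/side0.png

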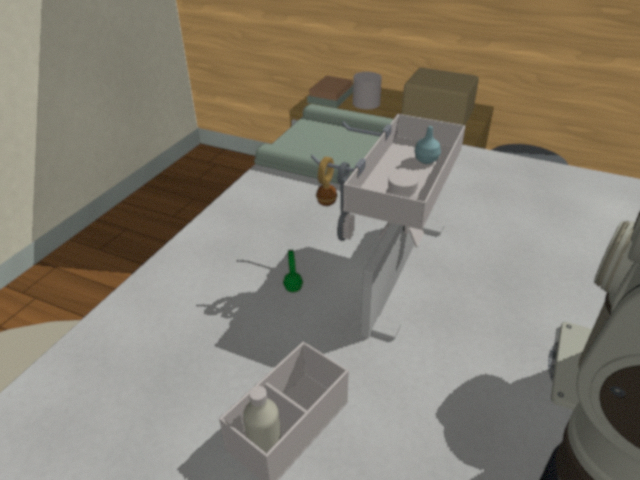

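View pics/top0.png

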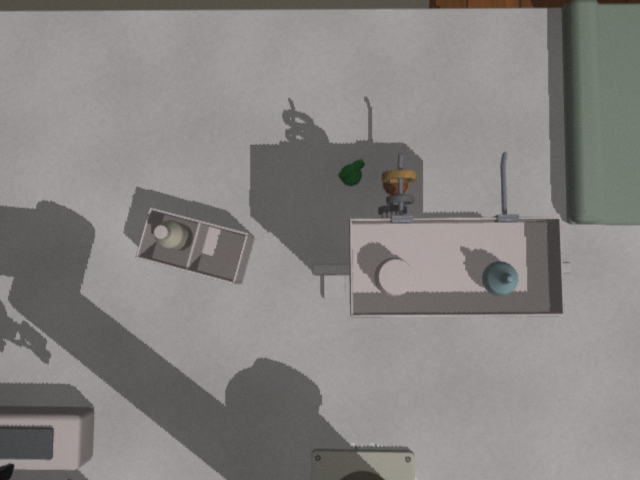

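View pics/wrist0.png

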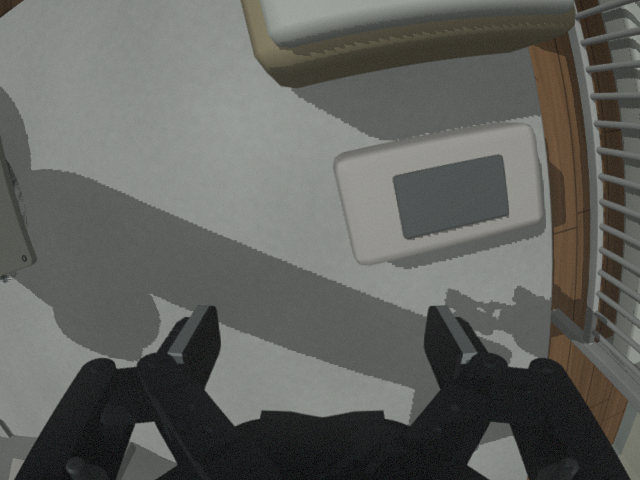

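```bash
python3 - <<'E'
import cv2
a=cv2.imread('pics/top0.png'); c=a[135:325,325:575]
cv2.imwrite('pics/top_c.png',cv2.resize(c,None,fx=3.1,fy=3.1,interpolation=cv2.INTER_CUBIC))
a=cv2.imread('pics/side0.png'); c=a[100:250,290:480]
cv2.imwrite('pics/side_c.png',cv2.resize(c,None,fx=4,fy=4,interpolation=cv2.INTER_CUBIC))
E
```

```text
(no output)
```

View pics/top_c.png

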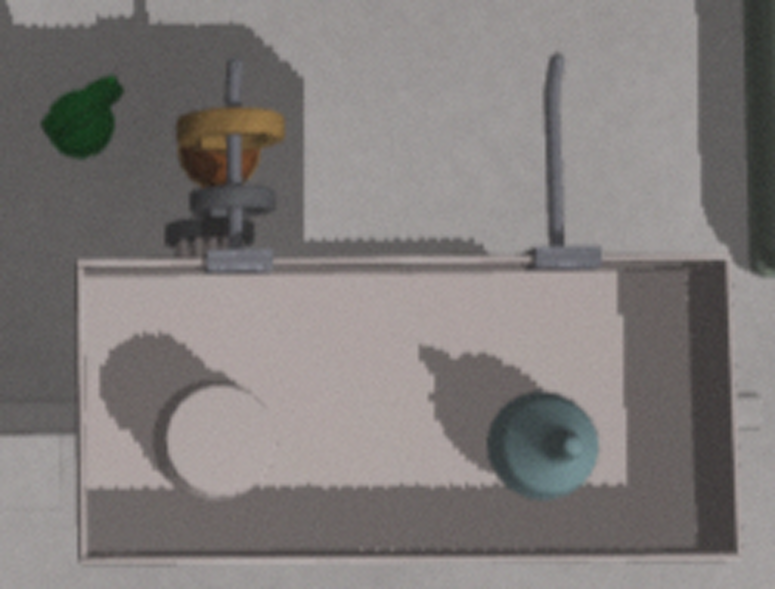

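View pics/side_c.png

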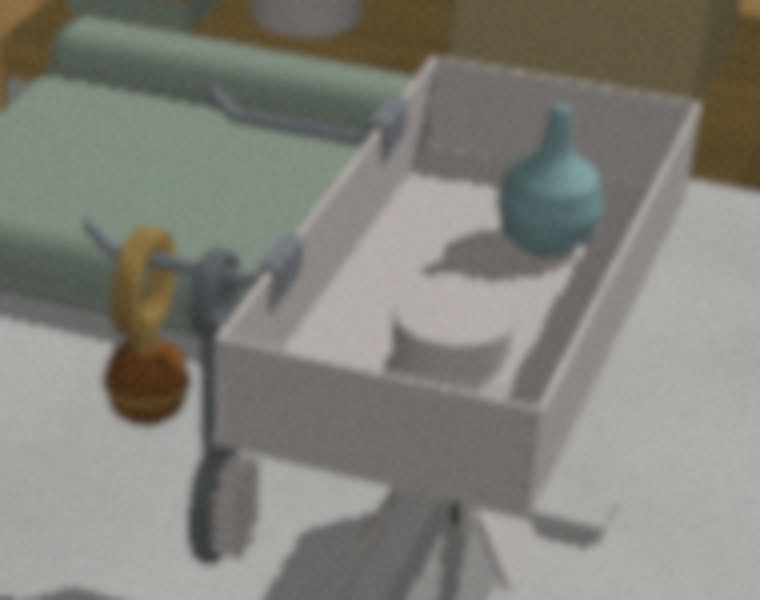

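The pictures show three candidates for the rattle:
- The wooden rattle on the near hook, top (399,180), side (326,182).
- A green look-alike on the table, top (351,174), side (292,270).
- A shadow at top (300,122).

I choose the wooden one. The close crop confirms an ochre ring with a brown head, in front of the grey brush loop at top (400,200). The spare hook, top (505,185), is empty.

```bash
cat >> h.py <<'E'
from scipy.spatial.transform import Rotation as R
CAM={'side':([0.2126,0.7226,0.7514],[-0.187,0.8789,-0.4294,0.0906]),'top':([0.4124,0.0485,1.1164],[0.7088,-0.7043,0.0167,-0.0362])}
K={'side':(527.3,332.3,239.9),'top':(581.3,321.6,236.1)}
def onz(n,u,v,z):
    e,q=CAM[n];f,cx,cy=K[n]
    d=R.from_quat(q).apply([(u-cx)/f,(v-cy)/f,1]);e=np.array(e)
    return (e+d*(z-e[2])/d[2])
def proj(n,P):
    e,q=CAM[n];f,cx,cy=K[n]
    c=R.from_quat(q).inv().apply(np.atleast_2d(P)-np.array(e))
    return c[:,:2]/c[:,2:]*f+[cx,cy]
E
python3 - <<'E'
from h import *
C=lambda u,v,z:np.round(onz('top',325+u/3.1,135+v/3.1,z),4)
print('rim',[C(*p,.286) for p in [(79,261),(727,261),(737,553),(79,557)]])
print('fullroot',C(237,246,.2735),'tip',C(234,64,.282),'spare root',C(557,243,.2735),'tip',C(558,57,.282), 'bend',C(553,90,.2735))
print('plates',C(239,251,.289),C(566,248,.289))
print('ring L/R',C(178,128,.275),C(284,124,.275),'ring front/back top',C(232,108,.2825),'brush loop',C(191,200,.26),C(275,197,.26),C(237,185,.2695))
S=lambda u,v,z:np.round(onz('side',290+u/4,100+v/4,z),4)
print('side rim',[S(*p,.286) for p in [(218,340),(435,58),(698,103),(540,408)]])
print('org rim',[np.round(onz('top',*p,.085),4) for p in [(149,208),(253,235),(238,283),(137,256)]])
E
```

```text
rim [array([0.4991, 0.0304, 0.286 ]), array([ 0.5005, -0.2662,  0.286 ]), array([ 0.3677, -0.2676,  0.286 ]), array([0.3632, 0.0299, 0.286 ])]
fullroot [ 0.5078 -0.0439  0.2735] tip [ 0.5925 -0.0418  0.282 ] spare root [ 0.5099 -0.1927  0.2735] tip [ 0.596  -0.1921  0.282 ] bend [ 0.5822 -0.1919  0.2735]
plates [ 0.5038 -0.0431  0.289 ] [ 0.5058 -0.1923  0.289 ]
ring L/R [ 0.5634 -0.0162  0.275 ] [ 0.5654 -0.0659  0.275 ] ring front/back top [ 0.5716 -0.0407  0.2825] brush loop [ 0.5314 -0.0235  0.26  ] [ 0.533  -0.0635  0.26  ] [ 0.5373 -0.0444  0.2695]
side rim [array([0.4964, 0.0335, 0.286 ]), array([ 0.5007, -0.2642,  0.286 ]), array([ 0.3648, -0.2678,  0.286 ]), array([0.3605, 0.028 , 0.286 ])]
org rim [array([0.5387, 0.3886, 0.085 ]), array([0.491 , 0.1998, 0.085 ]), array([0.4053, 0.2252, 0.085 ]), array([0.4521, 0.4077, 0.085 ])]
```

```bash
python3 -m handwheel '[{"dz":-1,"az":-1},{"dz":-1,"az":-0.57},{"dz":-1},{"dz":-1},{"dz":-1},{"dz":-1},{"dz":-1},{"dz":-0.6}]' 1
```

```text
invalid input
```

```bash
python3 -m handwheel '[{"dx":0,"dy":0,"dz":-1,"ax":0,"ay":0,"az":-1},{"dx":0,"dy":0,"dz":-1,"ax":0,"ay":0,"az":-0.57},{"dx":0,"dy":0,"dz":-1,"ax":0,"ay":0,"az":0},{"dx":0,"dy":0,"dz":-1,"ax":0,"ay":0,"az":0},{"dx":0,"dy":0,"dz":-1,"ax":0,"ay":0,"az":0},{"dx":0,"dy":0,"dz":-1,"ax":0,"ay":0,"az":0},{"dx":0,"dy":0,"dz":-1,"ax":0,"ay":0,"az":0}]' 1
```

```text
clock: 1.55
eef_pos: [0.1168, 0.486, 0.3944]
tool_rot: [0.0, 1.0, 0.0, 0.0]
ft_force: [0.5, 0.5, -0.7]
grip_width: 0.0853
```

```bash
python3 -m handwheel '[{"dx":-0.86,"dy":-1,"dz":0,"ax":0,"ay":0,"az":0},{"dx":-0.86,"dy":-1,"dz":0,"ax":0,"ay":0,"az":0},{"dx":-0.86,"dy":-1,"dz":0,"ax":0,"ay":0,"az":0},{"dx":-0.86,"dy":-1,"dz":0,"ax":0,"ay":0,"az":0},{"dx":-0.86,"dy":-1,"dz":0,"ax":0,"ay":0,"az":0},{"dx":-0.86,"dy":-1,"dz":0,"ax":0,"ay":0,"az":0},{"dx":-0.86,"dy":-1,"dz":0,"ax":0,"ay":0,"az":0},{"dx":-0.86,"dy":-1,"dz":0,"ax":0,"ay":0,"az":0},{"dx":-0.86,"dy":-1,"dz":0,"ax":0,"ay":0,"az":0},{"dx":-0.86,"dy":-1,"dz":0,"ax":0,"ay":0,"az":0}]'
python3 -m handwheel '[{"dx":-0.86,"dy":-1,"dz":0,"ax":0,"ay":0,"az":0},{"dx":-0.86,"dy":-1,"dz":0,"ax":0,"ay":0,"az":0},{"dx":-0.86,"dy":-1,"dz":0,"ax":0,"ay":0,"az":0},{"dx":-0.86,"dy":-1,"dz":0,"ax":0,"ay":0,"az":0},{"dx":-0.86,"dy":-1,"dz":0,"ax":0,"ay":0,"az":0},{"dx":-0.86,"dy":-1,"dz":0,"ax":0,"ay":0,"az":0},{"dx":-0.86,"dy":-1,"dz":0,"ax":0,"ay":0,"az":0},{"dx":-0.86,"dy":-1,"dz":0,"ax":0,"ay":0,"az":0},{"dx":-0.86,"dy":-1,"dz":0,"ax":0,"ay":0,"az":0},{"dx":-0.86,"dy":-1,"dz":0,"ax":0,"ay":0,"az":0},{"dx":-0.86,"dy":-1,"dz":0,"ax":0,"ay":0,"az":0},{"dx":0,"dy":0,"dz":0,"ax":0,"ay":0,"az":0}]'
```

```text
clock: 2.55
eef_pos: [0.3324, 0.235, 0.3935]
tool_rot: [0.0, 1.0, 0.0, 0.0]
ft_force: [1.1, 0.4, 0.5]
grip_width: 0.0853
clock: 3.75
eef_pos: [0.5701, -0.042, 0.391]
tool_rot: [0.002, 1.0, -0.0, -0.001]
ft_force: [0.5, 1.0, -1.0]
grip_width: 0.0853
```

```bash
cat >> h.py <<'E'
def wproj(p,P):
    c=R.from_quat(p['rotation']).inv().apply(np.atleast_2d(P)-p['eye']); k=p['intrinsics']
    r=np.hypot(c[:,0],c[:,1]); th=np.arctan2(r,c[:,2]); return c[:,:2]/r[:,None]*(k[0,0]*th)[:,None]+k[:2,2]
E
python3 - <<'E'
from h import *
p=bot.camera('wrist'); im=p['img'].copy()
for P,c in [((.505,-.0437,.27),(255,0,0)),((.581,-.0431,.27),(255,0,0)),((.566,-.042,.2825),(0,255,255)),((.566,-.016,.2565),(0,255,255)),((.566,-.068,.2565),(0,255,255)),((.532,-.0435,.28),(255,0,255)),((.655,-.193,.27),(255,0,0)),((.507,-.193,.27),(255,0,0))]:
    u=wproj(p,P)[0]; cv2.circle(im,(int(round(u[0])),int(round(u[1]))),2,c,-1)
cv2.imwrite('pics/w1.png',im[:,:,::-1]); print(p['eye'])
E
```

```text
[ 0.49330524 -0.04209669  0.54525332]
```

View pics/w1.png

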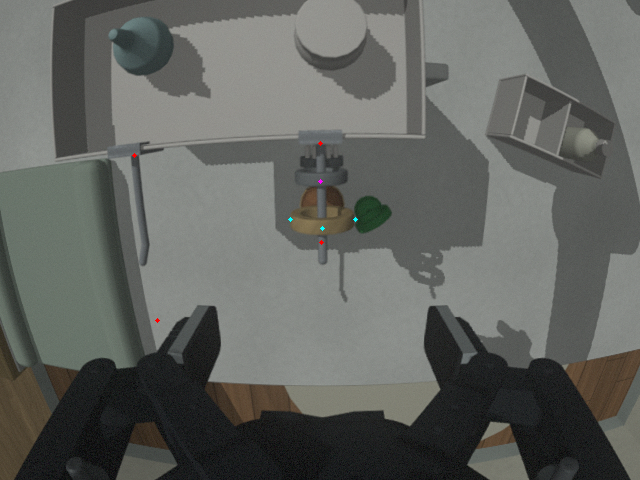

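The wrist view matches the top-view estimate: ring at cols 291–355, row ~220, peg at col 321. I'll go down over it, jaws straddling the ring in y.

```bash
python3 -m handwheel '[{"dx":0.16,"dy":0,"dz":0.7,"ax":0,"ay":0,"az":0},{"dx":0,"dy":0,"dz":0.8,"ax":0,"ay":0,"az":0},{"dx":0,"dy":0,"dz":0.8,"ax":0,"ay":0,"az":0},{"dx":0,"dy":0,"dz":0.8,"ax":0,"ay":0,"az":0},{"dx":0,"dy":0,"dz":0.8,"ax":0,"ay":0,"az":0},{"dx":0,"dy":0,"dz":0.8,"ax":0,"ay":0,"az":0},{"dx":0,"dy":0,"dz":0.7,"ax":0,"ay":0,"az":0},{"dx":0,"dy":0,"dz":0,"ax":0,"ay":0,"az":0},{"dx":0,"dy":0,"dz":0,"ax":0,"ay":0,"az":0}]'
python3 - <<'E'
from h import *
shot('wrist','w2');p=shot('side','s2')
cv2.imwrite('pics/s2c.png',cv2.resize(p['img'][60:260,270:490,::-1],None,fx=3,fy=3))
E
```

```text
clock: 4.7
eef_pos: [0.5637, -0.0382, 0.259]
tool_rot: [-0.0, 1.0, 0.0, 0.0]
ft_force: [0.1, 0.1, -0.0]
grip_width: 0.0852
```

View pics/w2.png

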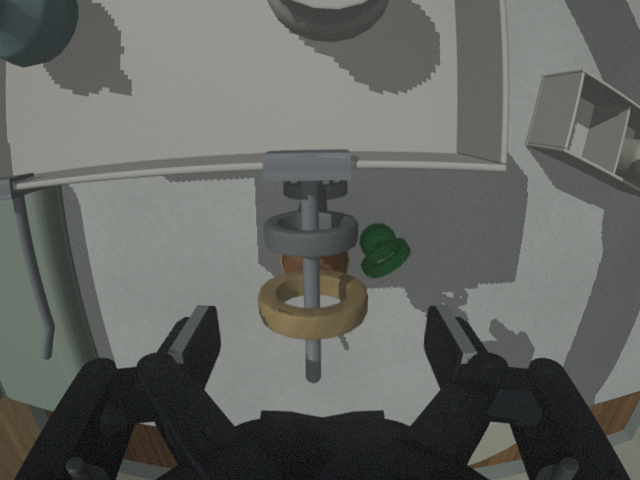

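View pics/s2c.png

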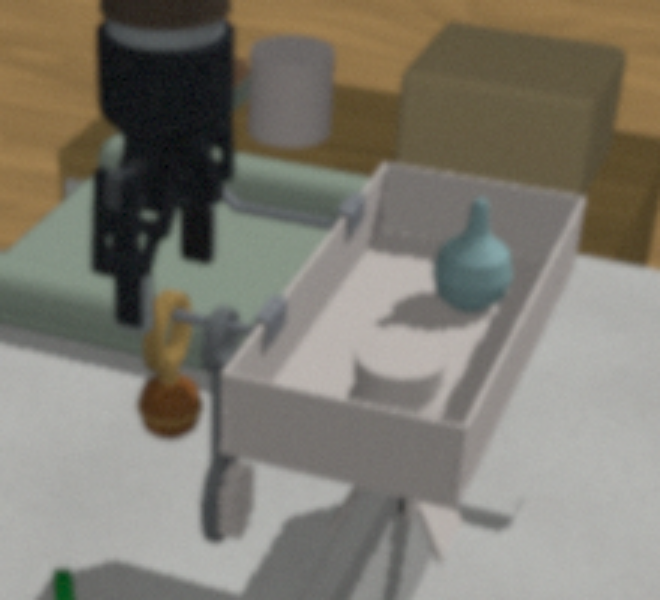

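```bash
python3 - <<'E'
from h import *
o=bot.get_obs(); print(o['eef_pos'],o['joint_pos'])
p=shot('wrist','w2b'); print(p['eye'],R.from_quat(p['rotation']).as_matrix().round(3).tolist())
t=o['eef_pos']
for P in [t,t+[0,.0425,0],t-[0,.0425,0],t+[0,.0425,.013],(.566,-.042,.2825),(.566,-.016,.2565),(.566,-.068,.2565),(.505,-.0437,.27),(.581,-.043,.27)]: print(np.round(P,3),wproj(p,P)[0].round(),(proj('side',P)[0]).round())
E
```

```text
[ 0.56462143 -0.03860408  0.25993053] [-6.83189622e-02  3.60838279e-01  2.78026592e-01  1.48545992e+00
  9.58225134e-05 -6.85425536e-02]
[ 0.48709876 -0.03915984  0.41386941] [[-0.0, 0.952, 0.305], [1.0, 0.0, 0.001], [0.001, 0.305, -0.952]]
[ 0.565 -0.039  0.26 ] [323. 299.] [325. 170.]
[0.565 0.004 0.26 ] [413. 298.] [315. 181.]
[ 0.565 -0.081  0.26 ] [233. 298.] [335. 159.]
[0.565 0.004 0.273] [419. 311.] [315. 175.]
[ 0.566 -0.042  0.282] [315. 327.] [325. 158.]
[ 0.566 -0.016  0.256] [370. 298.] [319. 177.]
[ 0.566 -0.068  0.256] [261. 298.] [331. 164.]
[ 0.505 -0.044  0.27 ] [310. 172.] [357. 171.]
[ 0.581 -0.043  0.27 ] [313. 340.] [318. 162.]
```

Projections of ring and TCP coincide in the wrist view (ring centre ~(315,299)), so this is aligned apart from 3.5 mm in y. I'll correct that, go slightly lower, and close.

```bash
python3 -m handwheel '[{"dx":-0.05,"dy":-0.13,"dz":0.25,"ax":0,"ay":0,"az":0},{"dx":0,"dy":0,"dz":0,"ax":0,"ay":0,"az":0},{"dx":0,"dy":0,"dz":0,"ax":0,"ay":0,"az":0}]'
python3 -m handwheel '[{"dx":0,"dy":0,"dz":0,"ax":0,"ay":0,"az":0},{"dx":0,"dy":0,"dz":0,"ax":0,"ay":0,"az":0},{"dx":0,"dy":0,"dz":0,"ax":0,"ay":0,"az":0},{"dx":0,"dy":0,"dz":0,"ax":0,"ay":0,"az":0},{"dx":0,"dy":0,"dz":0,"ax":0,"ay":0,"az":0},{"dx":0,"dy":0,"dz":0,"ax":0,"ay":0,"az":0},{"dx":0,"dy":0,"dz":0,"ax":0,"ay":0,"az":0}]' -1
python3 - <<'E'
from h import *
shot('wrist','w3');p=shot('side','s3')
cv2.imwrite('pics/s3c.png',cv2.resize(p['img'][60:260,270:490,::-1],None,fx=3,fy=3))
E
```

```text
clock: 5.15
eef_pos: [0.5653, -0.0424, 0.2519]
tool_rot: [0.0, 1.0, 0.0, -0.0]
ft_force: [0.4, 0.6, -0.4]
grip_width: 0.0852
clock: 5.85
eef_pos: [0.5658, -0.042, 0.2528]
tool_rot: [0.0, 1.0, 0.0, 0.001]
ft_force: [-0.6, 1.5, 5.2]
grip_width: 0.0401
```

View pics/w3.png

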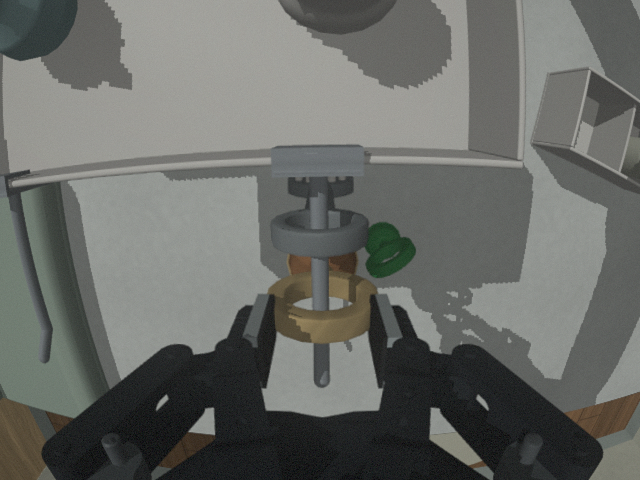

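View pics/s3c.png

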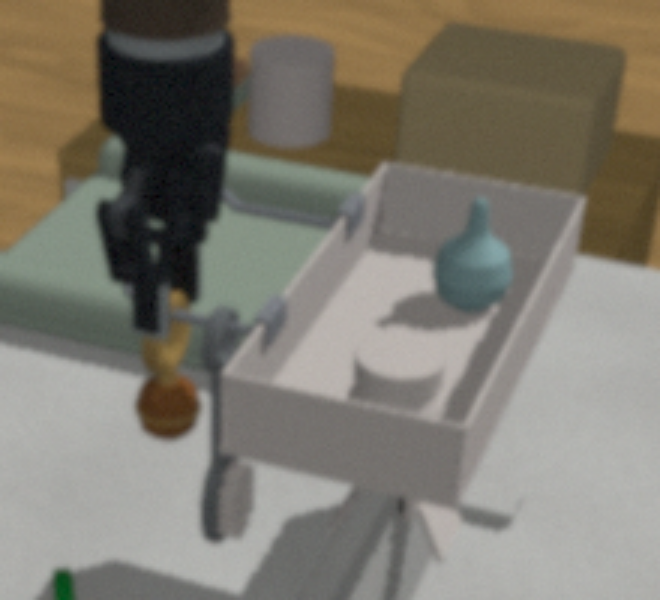

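```bash
python3 -m handwheel '[{"dx":0,"dy":0,"dz":0,"ax":0,"ay":0,"az":0},{"dx":0,"dy":0,"dz":0,"ax":0,"ay":0,"az":0},{"dx":0,"dy":0,"dz":0,"ax":0,"ay":0,"az":0}]'
python3 - <<'E'
from h import *
p=shot('wrist','w4'); cv2.imwrite('pics/w4c.png',cv2.resize(p['img'][230:430,200:440,::-1],None,fx=3,fy=3))
o=bot.get_obs();t=o['eef_pos']
for dz in (-.019,0,.019,.03): print(dz,[wproj(p,t+[0,y,dz])[0].round() for y in (-.02,.02)])
E
```

```text
clock: 6.25
eef_pos: [0.5658, -0.042, 0.2528]
tool_rot: [0.0, 1.0, 0.0, 0.001]
ft_force: [0.1, 1.0, 5.9]
grip_width: 0.0405
-0.019 [array([284., 282.]), array([362., 282.])]
0 [array([280., 299.]), array([366., 299.])]
0.019 [array([275., 319.]), array([371., 319.])]
0.03 [array([272., 333.]), array([374., 333.])]
```

View pics/w4c.png

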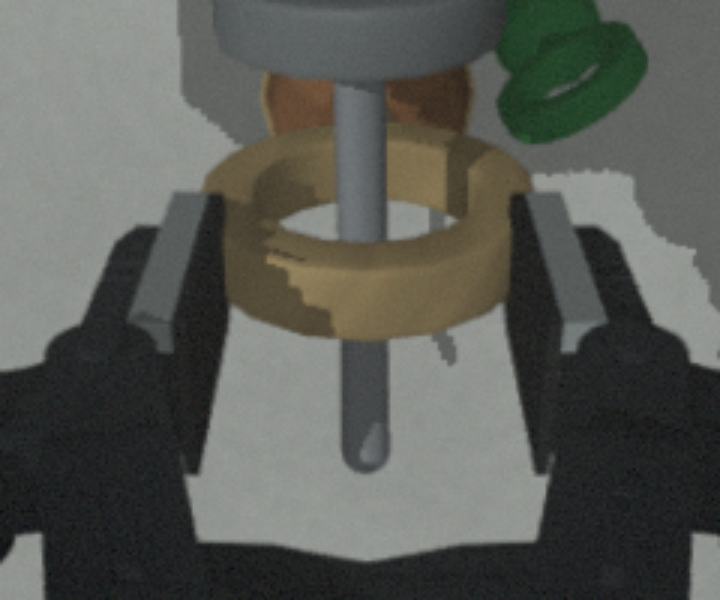

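Grip width is 40 mm with +5.9 N vertically, so the pads pinch the ring above its equator. The fingertips sit at about z 0.27, higher than I assumed. I'll reopen and go lower.

```bash
python3 -m handwheel '[{"dx":0,"dy":0,"dz":0,"ax":0,"ay":0,"az":0},{"dx":0,"dy":0,"dz":0,"ax":0,"ay":0,"az":0},{"dx":0,"dy":0,"dz":0,"ax":0,"ay":0,"az":0},{"dx":0,"dy":0,"dz":0,"ax":0,"ay":0,"az":0},{"dx":0,"dy":0,"dz":0.3,"ax":0,"ay":0,"az":0},{"dx":0,"dy":0,"dz":0.4,"ax":0,"ay":0,"az":0},{"dx":0,"dy":0,"dz":0,"ax":0,"ay":0,"az":0},{"dx":0,"dy":0,"dz":0,"ax":0,"ay":0,"az":0}]' 1
python3 - <<'E'
from h import *
shot('wrist','w5');p=shot('side','s5')
cv2.imwrite('pics/s5c.png',cv2.resize(p['img'][60:260,270:490,::-1],None,fx=3,fy=3))
E
```

```text
clock: 7.1
eef_pos: [0.5649, -0.0422, 0.2337]
tool_rot: [0.0, 1.0, 0.0, -0.001]
ft_force: [0.7, -0.1, 0.6]
grip_width: 0.0857
```

View pics/w5.png

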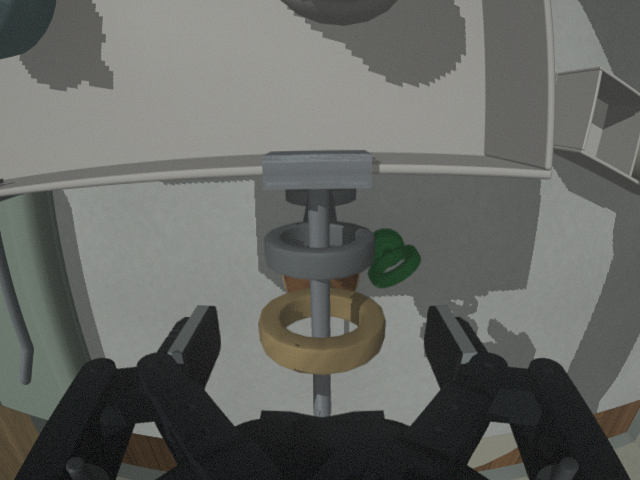

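View pics/s5c.png

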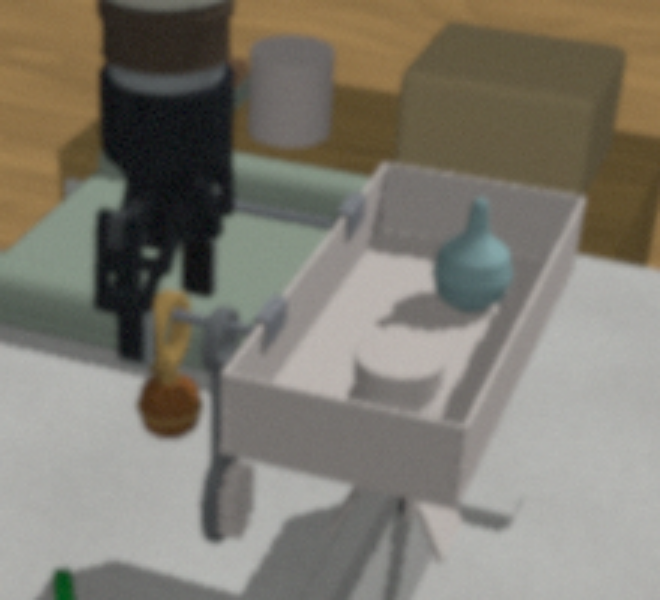

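```bash
python3 -m handwheel '[{"dx":0,"dy":0,"dz":0.35,"ax":0,"ay":0,"az":0},{"dx":0,"dy":0,"dz":0.35,"ax":0,"ay":0,"az":0},{"dx":0,"dy":0,"dz":0,"ax":0,"ay":0,"az":0},{"dx":0,"dy":0,"dz":0,"ax":0,"ay":0,"az":0}]'
python3 -m handwheel '[{"dx":0,"dy":0,"dz":0,"ax":0,"ay":0,"az":0},{"dx":0,"dy":0,"dz":0,"ax":0,"ay":0,"az":0},{"dx":0,"dy":0,"dz":0,"ax":0,"ay":0,"az":0},{"dx":0,"dy":0,"dz":0,"ax":0,"ay":0,"az":0},{"dx":0,"dy":0,"dz":0,"ax":0,"ay":0,"az":0},{"dx":0,"dy":0,"dz":0,"ax":0,"ay":0,"az":0},{"dx":0,"dy":0,"dz":0,"ax":0,"ay":0,"az":0}]' -1
python3 - <<'E'
from h import *
shot('wrist','w6');p=shot('side','s6')
cv2.imwrite('pics/s6c.png',cv2.resize(p['img'][60:260,270:490,::-1],None,fx=3,fy=3))
E
```

```text
clock: 7.6
eef_pos: [0.565, -0.0422, 0.2165]
tool_rot: [0.0, 1.0, 0.0, -0.001]
ft_force: [-0.6, -0.2, -0.7]
grip_width: 0.0854
clock: 8.3
eef_pos: [0.5659, -0.0421, 0.218]
tool_rot: [0.0, 1.0, 0.0, 0.001]
ft_force: [-0.9, 1.1, 5.6]
grip_width: 0.0492
```

View pics/w6.png

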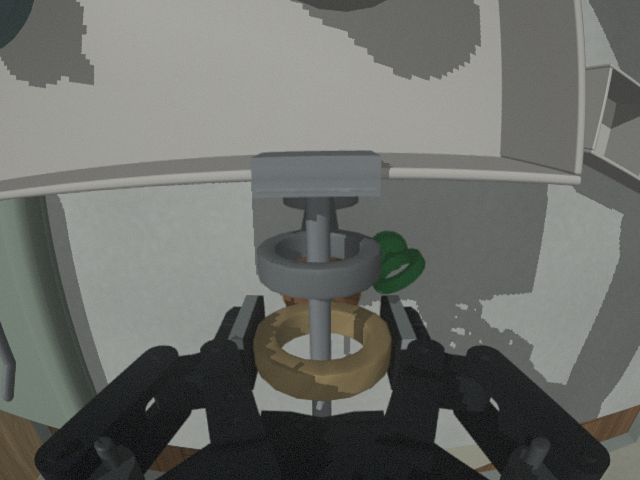

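View pics/s6c.png

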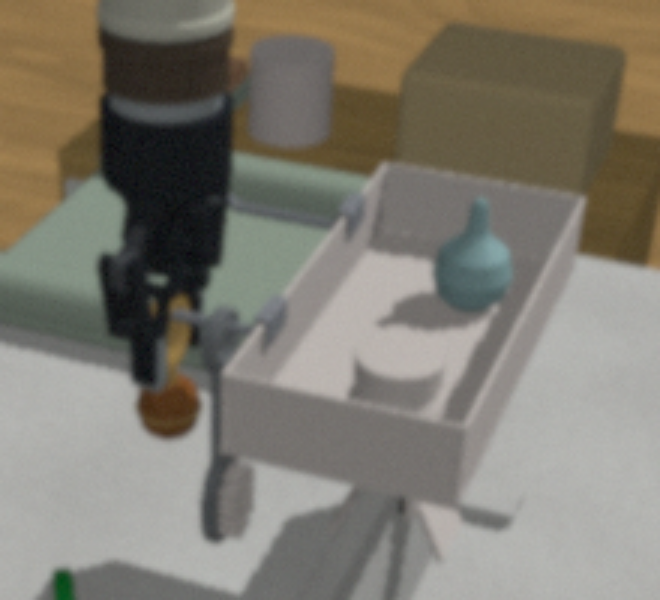

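```bash
python3 - <<'E'
from h import *
p=shot('top','t6'); cv2.imwrite('pics/t6c.png',cv2.resize(p['img'][110:260,320:520,::-1],None,fx=4,fy=4,interpolation=cv2.INTER_CUBIC))
p=shot('wrist','w6b'); cv2.imwrite('pics/w6c.png',cv2.resize(p['img'][230:430,200:440,::-1],None,fx=3.3,fy=3,interpolation=cv2.INTER_CUBIC))
p=shot('side','s6b'); cv2.imwrite('pics/s6d.png',cv2.resize(p['img'][120:220,290:370,::-1],None,fx=6,fy=6,interpolation=cv2.INTER_CUBIC))
print(bot.get_obs()['ft_force'],bot.get_obs()['grip_width'])
E
```

```text
[-1.19101516  0.71894101  5.375237  ] 0.04961677096256145
```

View pics/t6c.png

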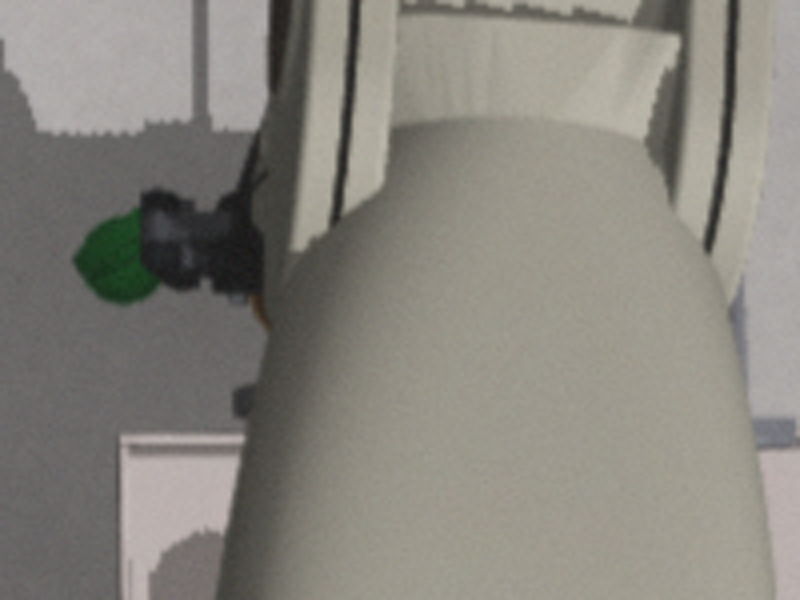

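View pics/w6c.png

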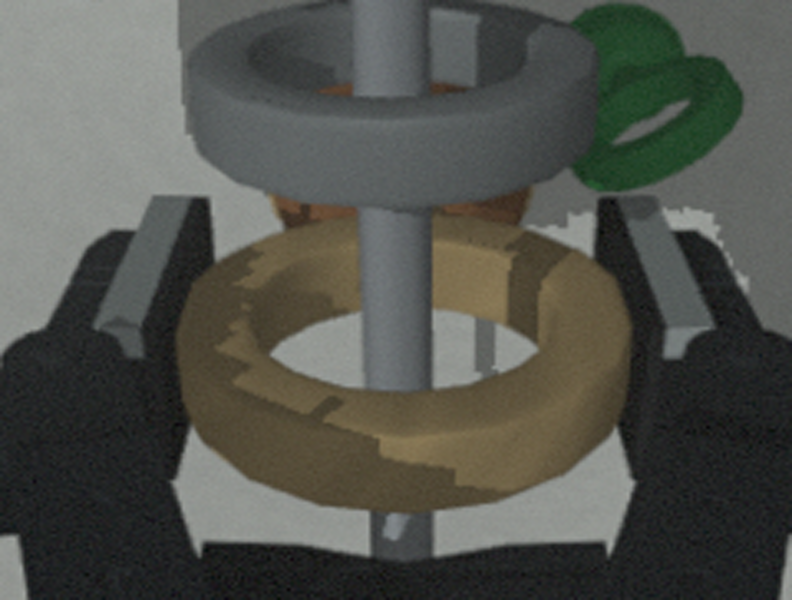

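View pics/s6d.png

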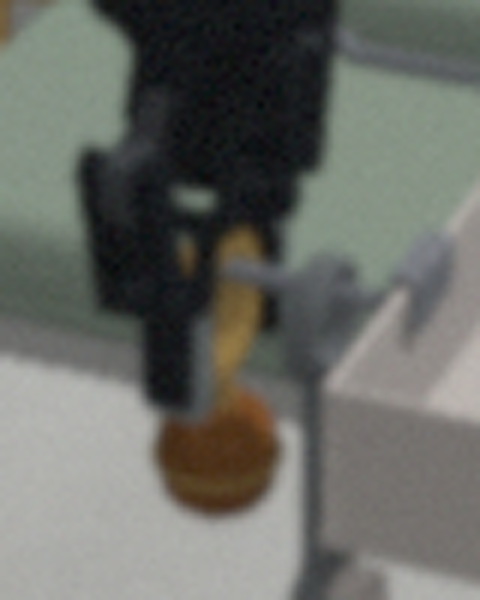

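```bash
python3 -m handwheel '[{"dx":0,"dy":0,"dz":-0.15,"ax":0,"ay":0,"az":0},{"dx":0,"dy":0,"dz":-0.2,"ax":0,"ay":0,"az":0},{"dx":0,"dy":0,"dz":-0.2,"ax":0,"ay":0,"az":0},{"dx":0,"dy":0,"dz":-0.2,"ax":0,"ay":0,"az":0},{"dx":0,"dy":0,"dz":0,"ax":0,"ay":0,"az":0},{"dx":0,"dy":0,"dz":0,"ax":0,"ay":0,"az":0}]'
python3 - <<'E'
from h import *
p=shot('wrist','w7')
p=shot('side','s7'); cv2.imwrite('pics/s7d.png',cv2.resize(p['img'][120:220,290:370,::-1],None,fx=6,fy=6,interpolation=cv2.INTER_CUBIC))
E
```

```text
clock: 9.15
eef_pos: [0.5655, -0.0423, 0.2359]
tool_rot: [0.0, 1.0, -0.0, 0.0]
ft_force: [-1.0, 0.5, -0.4]
grip_width: 0.0491
```

View pics/w7.png

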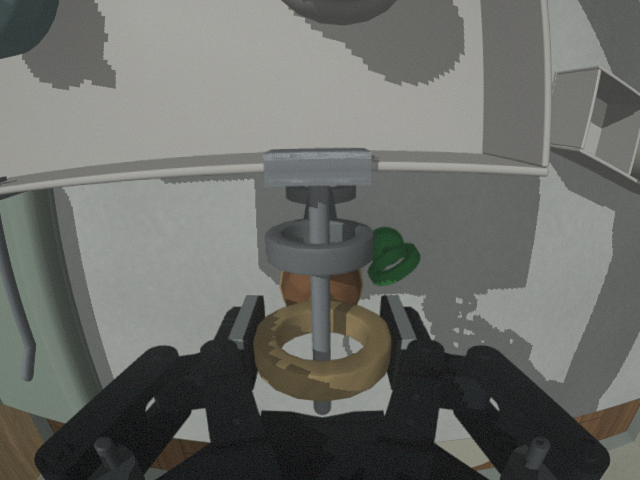

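View pics/s7d.png

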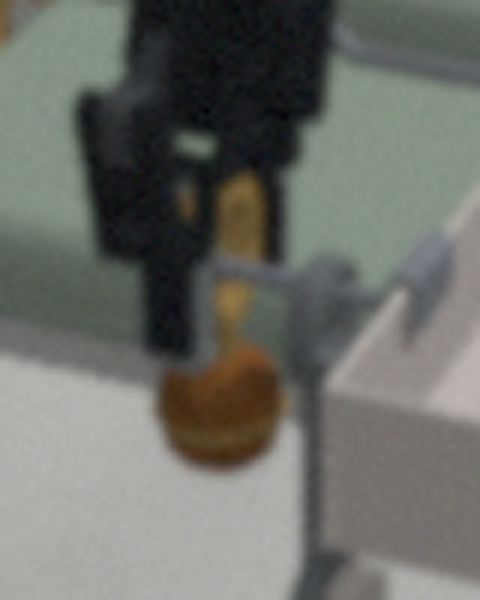

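Rattle lifted with the gripper: head rose by ~45 crop px, width 49 mm, force ~0. Now I'll slide it out along +x.

```bash
python3 -m handwheel '[{"dx":-0.3,"dy":0,"dz":-0.02,"ax":0,"ay":0,"az":0},{"dx":-0.5,"dy":0,"dz":0,"ax":0,"ay":0,"az":0},{"dx":-0.5,"dy":0.02,"dz":0,"ax":0,"ay":0,"az":0},{"dx":-0.5,"dy":0,"dz":0,"ax":0,"ay":0,"az":0},{"dx":-0.5,"dy":0,"dz":0,"ax":0,"ay":0,"az":0},{"dx":-0.5,"dy":0,"dz":0,"ax":0,"ay":0,"az":0},{"dx":0,"dy":0,"dz":0,"ax":0,"ay":0,"az":0},{"dx":0,"dy":0,"dz":0,"ax":0,"ay":0,"az":0}]'
python3 - <<'E'
from h import *
p=shot('wrist','w8')
p=shot('side','s8'); cv2.imwrite('pics/s8d.png',cv2.resize(p['img'][110:230,270:390,::-1],None,fx=5,fy=5,interpolation=cv2.INTER_CUBIC))
E
```

```text
clock: 10.05
eef_pos: [0.6353, -0.0417, 0.2356]
tool_rot: [0.0, 1.0, 0.0, -0.001]
ft_force: [-0.4, -0.2, -0.0]
grip_width: 0.049
```

View pics/w8.png

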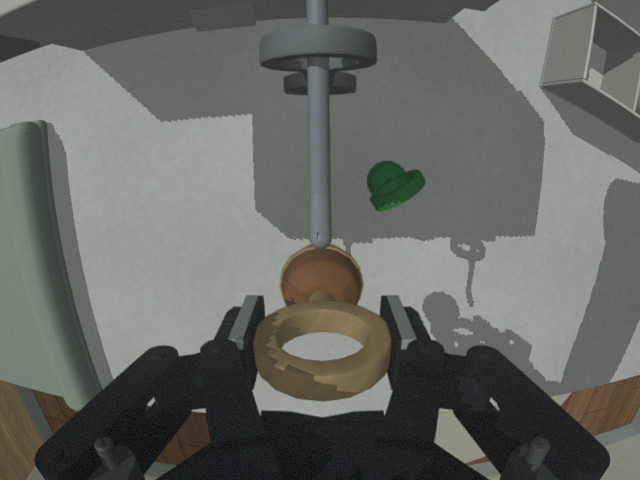

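View pics/s8d.png

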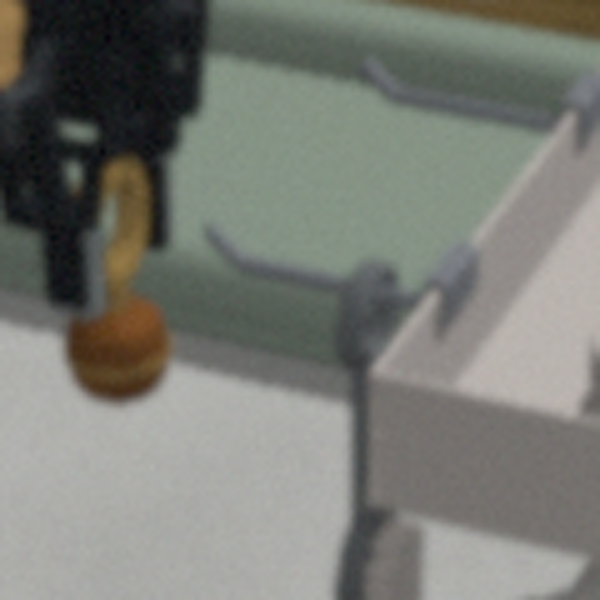

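```bash
python3 -m handwheel '[{"dx":0,"dy":-0.4,"dz":0,"ax":0,"ay":0,"az":0},{"dx":0,"dy":-0.8,"dz":0,"ax":0,"ay":0,"az":0},{"dx":0,"dy":-0.8,"dz":0,"ax":0,"ay":0,"az":0},{"dx":0,"dy":-0.8,"dz":0,"ax":0,"ay":0,"az":0},{"dx":0,"dy":-0.8,"dz":0,"ax":0,"ay":0,"az":0},{"dx":0,"dy":-0.8,"dz":0,"ax":0,"ay":0,"az":0},{"dx":0,"dy":-0.8,"dz":0,"ax":0,"ay":0,"az":0},{"dx":0,"dy":-0.6,"dz":0,"ax":0,"ay":0,"az":0},{"dx":0,"dy":-0.23,"dz":0,"ax":0,"ay":0,"az":0},{"dx":0,"dy":0,"dz":0,"ax":0,"ay":0,"az":0},{"dx":0,"dy":0,"dz":0,"ax":0,"ay":0,"az":0},{"dx":0,"dy":0,"dz":0,"ax":0,"ay":0,"az":0}]'
python3 - <<'E'
from h import *
p=shot('wrist','w9')
E
```

```text
clock: 11.35
eef_pos: [0.6355, -0.1915, 0.2363]
tool_rot: [-0.0, 1.0, 0.0, -0.0]
ft_force: [1.0, 0.6, -1.0]
grip_width: 0.0491
```

View pics/w9.png

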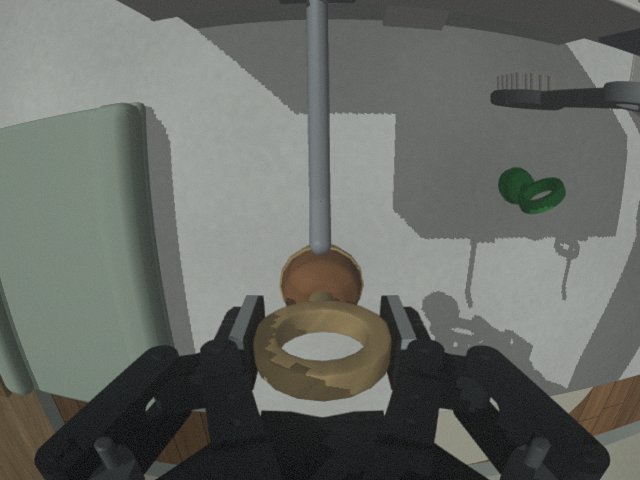

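```bash
python3 -m handwheel '[{"dx":0.3,"dy":0,"dz":0,"ax":0,"ay":0,"az":0},{"dx":0.4,"dy":0,"dz":0,"ax":0,"ay":0,"az":0},{"dx":0.4,"dy":0,"dz":0,"ax":0,"ay":0,"az":0},{"dx":0.4,"dy":0,"dz":0,"ax":0,"ay":0,"az":0},{"dx":0.4,"dy":0,"dz":0,"ax":0,"ay":0,"az":0},{"dx":0.4,"dy":0,"dz":0,"ax":0,"ay":0,"az":0},{"dx":0.4,"dy":0,"dz":0,"ax":0,"ay":0,"az":0},{"dx":0.4,"dy":0,"dz":0,"ax":0,"ay":0,"az":0},{"dx":0,"dy":0,"dz":0,"ax":0,"ay":0,"az":0},{"dx":0,"dy":0,"dz":0,"ax":0,"ay":0,"az":0}]'
python3 - <<'E'
from h import *
p=shot('wrist','w10')
p=shot('side','s10'); cv2.imwrite('pics/s10d.png',cv2.resize(p['img'][80:200,280:400,::-1],None,fx=5,fy=5,interpolation=cv2.INTER_CUBIC))
E
```

```text
clock: 12.4
eef_pos: [0.5578, -0.1922, 0.2368]
tool_rot: [0.0, 1.0, -0.0, 0.0]
ft_force: [0.8, -0.1, -0.6]
grip_width: 0.0489
```

View pics/w10.png

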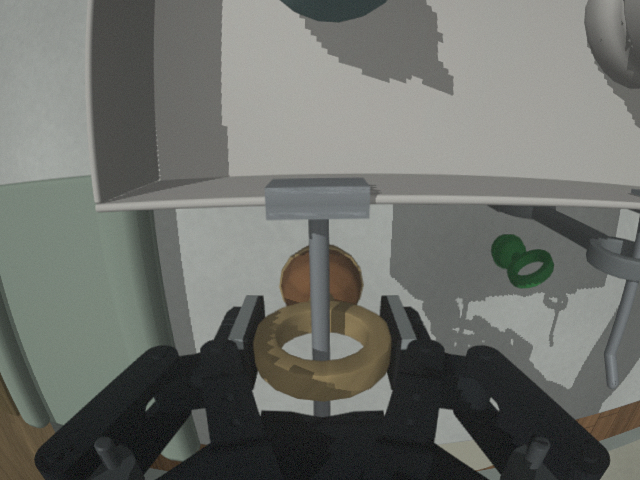

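View pics/s10d.png

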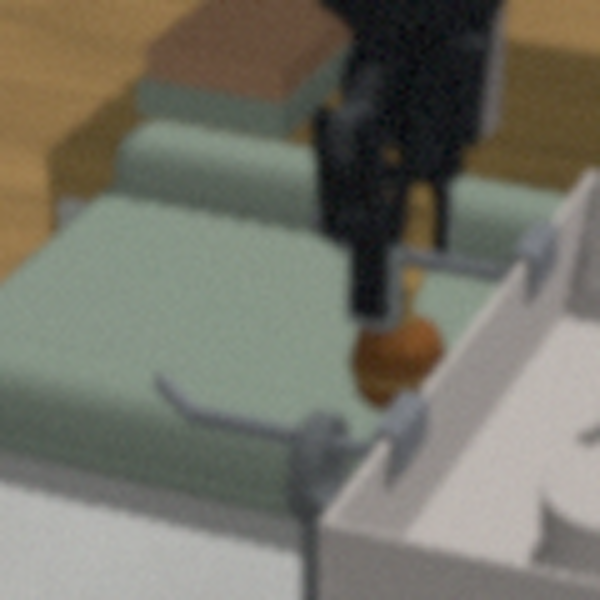

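```bash
python3 -m handwheel '[{"dx":0,"dy":0,"dz":0.2,"ax":0,"ay":0,"az":0},{"dx":0,"dy":0,"dz":0.2,"ax":0,"ay":0,"az":0},{"dx":0,"dy":0,"dz":0.2,"ax":0,"ay":0,"az":0},{"dx":0,"dy":0,"dz":0.08,"ax":0,"ay":0,"az":0},{"dx":0,"dy":0,"dz":0,"ax":0,"ay":0,"az":0},{"dx":0,"dy":0,"dz":0,"ax":0,"ay":0,"az":0}]'
python3 -m handwheel '[{"dx":0,"dy":0,"dz":0.07,"ax":0,"ay":0,"az":0},{"dx":0,"dy":0,"dz":0,"ax":0,"ay":0,"az":0},{"dx":0,"dy":0,"dz":0,"ax":0,"ay":0,"az":0}]'
```

```text
clock: 13.1
eef_pos: [0.5579, -0.1925, 0.2193]
tool_rot: [0.0, 1.0, -0.0, -0.0]
ft_force: [1.3, -0.3, -0.2]
grip_width: 0.0493
clock: 13.4
eef_pos: [0.5582, -0.1926, 0.2181]
tool_rot: [0.0, 1.0, -0.0, 0.001]
ft_force: [-0.7, 0.4, 1.4]
grip_width: 0.049
```

```bash
python3 -m handwheel '[{"dx":0,"dy":0,"dz":0.05,"ax":0,"ay":0,"az":0},{"dx":0,"dy":0,"dz":0,"ax":0,"ay":0,"az":0}]'
python3 -m handwheel '[{"dx":0,"dy":0,"dz":0,"ax":0,"ay":0,"az":0},{"dx":0,"dy":0,"dz":0,"ax":0,"ay":0,"az":0},{"dx":0,"dy":0,"dz":0,"ax":0,"ay":0,"az":0},{"dx":0,"dy":0,"dz":0,"ax":0,"ay":0,"az":0},{"dx":0,"dy":0,"dz":0,"ax":0,"ay":0,"az":0},{"dx":0,"dy":0,"dz":0,"ax":0,"ay":0,"az":0}]' 1
python3 - <<'E'
from h import *
p=shot('wrist','w11')
p=shot('side','s11'); cv2.imwrite('pics/s11d.png',cv2.resize(p['img'][80:200,280:400,::-1],None,fx=5,fy=5,interpolation=cv2.INTER_CUBIC))
E
```

```text
clock: 13.6
eef_pos: [0.5585, -0.1926, 0.2179]
tool_rot: [0.0, 1.0, -0.0, 0.001]
ft_force: [-1.3, 0.4, 6.9]
grip_width: 0.0495
clock: 14.2
eef_pos: [0.5578, -0.1924, 0.2161]
tool_rot: [0.0, 1.0, 0.0, -0.0]
ft_force: [-0.3, -0.7, -0.8]
grip_width: 0.0855
```

View pics/w11.png

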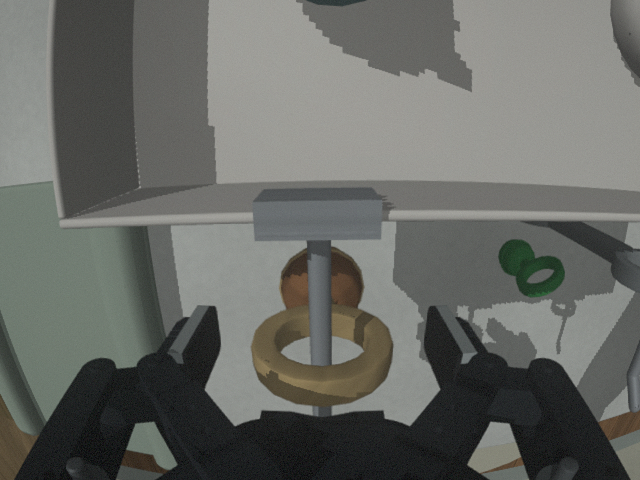

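View pics/s11d.png

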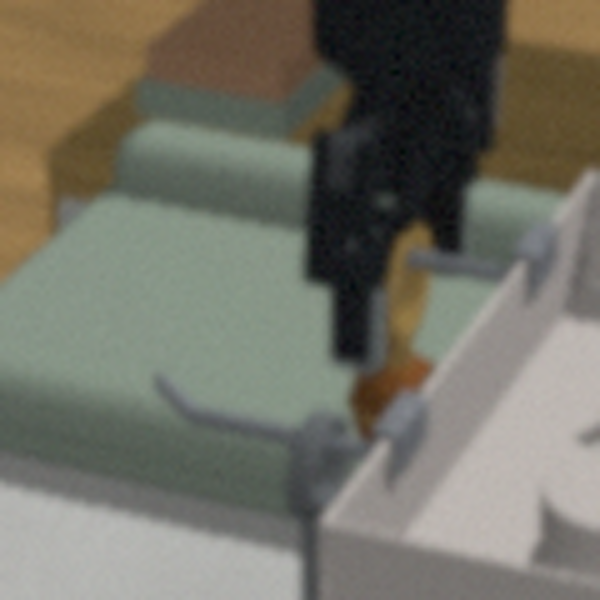

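Rattle hangs on the spare peg, released (ring centre (322,355), clear of both pads). I'll retreat up and move over the brush.

```bash
python3 -m handwheel '[{"dx":0,"dy":0,"dz":-0.3,"ax":0,"ay":0,"az":0},{"dx":0,"dy":0,"dz":-0.7,"ax":0,"ay":0,"az":0},{"dx":0,"dy":0,"dz":-0.9,"ax":0,"ay":0,"az":0},{"dx":0,"dy":0,"dz":-0.9,"ax":0,"ay":0,"az":0},{"dx":0,"dy":0,"dz":-0.9,"ax":0,"ay":0,"az":0},{"dx":0,"dy":0,"dz":-0.9,"ax":0,"ay":0,"az":0},{"dx":0,"dy":0,"dz":0,"ax":0,"ay":0,"az":0}]'
python3 -m handwheel '[{"dx":0.2,"dy":0.5,"dz":0,"ax":0,"ay":0,"az":0},{"dx":0.2,"dy":0.9,"dz":0,"ax":0,"ay":0,"az":0},{"dx":0.2,"dy":0.9,"dz":0,"ax":0,"ay":0,"az":0},{"dx":0.2,"dy":0.9,"dz":0,"ax":0,"ay":0,"az":0},{"dx":0.2,"dy":0.9,"dz":0,"ax":0,"ay":0,"az":0},{"dx":0.1,"dy":0.9,"dz":0,"ax":0,"ay":0,"az":0},{"dx":0,"dy":0.9,"dz":0,"ax":0,"ay":0,"az":0},{"dx":0,"dy":0,"dz":0,"ax":0,"ay":0,"az":0},{"dx":0,"dy":0,"dz":0,"ax":0,"ay":0,"az":0}]'
python3 - <<'E'
from h import *
p=bot.camera('wrist'); im=p['img'].copy()
for P in [(.532,-.0435,.28),(.532,-.023,.2595),(.532,-.064,.2595),(.532,-.0435,.2595)]:
    u=wproj(p,P)[0]; cv2.circle(im,(int(round(u[0])),int(round(u[1]))),2,(255,0,255),-1)
cv2.imwrite('pics/w12.png',im[:,:,::-1])
p=shot('side','s12'); cv2.imwrite('pics/s12d.png',cv2.resize(p['img'][60:260,270:490,::-1],None,fx=3,fy=3,interpolation=cv2.INTER_CUBIC))
E
```

```text
clock: 15.0
eef_pos: [0.5592, -0.1929, 0.3357]
tool_rot: [0.0, 1.0, -0.001, 0.004]
ft_force: [0.3, 0.2, -0.2]
grip_width: 0.085
clock: 15.9
eef_pos: [0.5302, -0.0447, 0.3309]
tool_rot: [-0.0, 1.0, -0.0, -0.0]
ft_force: [0.9, 0.8, 0.2]
grip_width: 0.0859
```

View pics/w12.png

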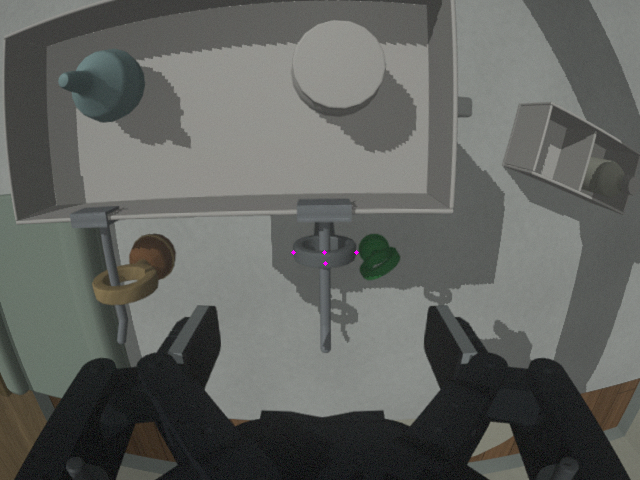

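View pics/s12d.png

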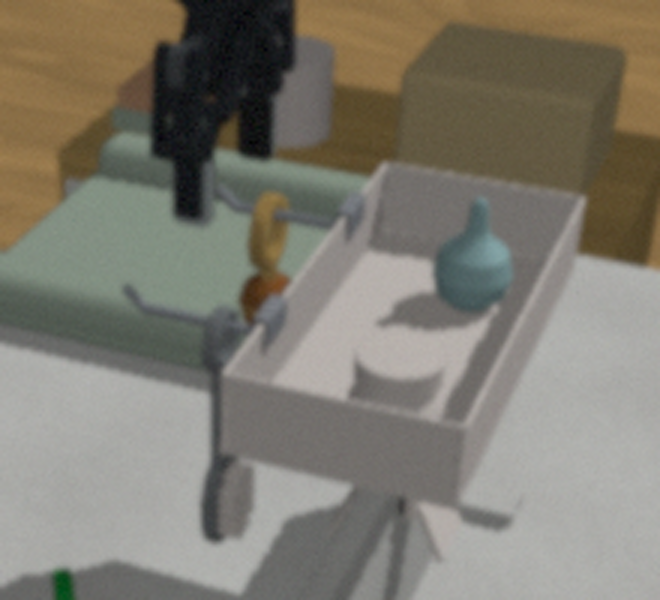

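```bash
python3 -m handwheel '[{"dx":0.12,"dy":0.04,"dz":0.6,"ax":0,"ay":0,"az":0},{"dx":0,"dy":0,"dz":0.6,"ax":0,"ay":0,"az":0},{"dx":0,"dy":0,"dz":0.6,"ax":0,"ay":0,"az":0},{"dx":0,"dy":0,"dz":0.5,"ax":0,"ay":0,"az":0},{"dx":0,"dy":0,"dz":0.5,"ax":0,"ay":0,"az":0},{"dx":0,"dy":0,"dz":0.4,"ax":0,"ay":0,"az":0},{"dx":0,"dy":0,"dz":0.3,"ax":0,"ay":0,"az":0},{"dx":0,"dy":0,"dz":0,"ax":0,"ay":0,"az":0},{"dx":0,"dy":0,"dz":0,"ax":0,"ay":0,"az":0}]'
python3 - <<'E'
from h import *
p=shot('wrist','w13')
p=shot('side','s13'); cv2.imwrite('pics/s13d.png',cv2.resize(p['img'][80:240,290:450,::-1],None,fx=3.7,fy=3.7,interpolation=cv2.INTER_CUBIC))
E
```

```text
clock: 16.9
eef_pos: [0.5275, -0.0442, 0.2441]
tool_rot: [0.0, 1.0, -0.0, 0.0]
ft_force: [-0.5, 0.1, 0.3]
grip_width: 0.0854
```

View pics/w13.png

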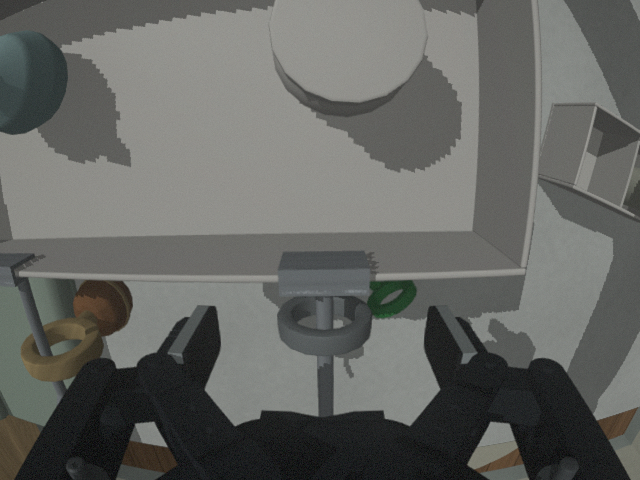

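View pics/s13d.png

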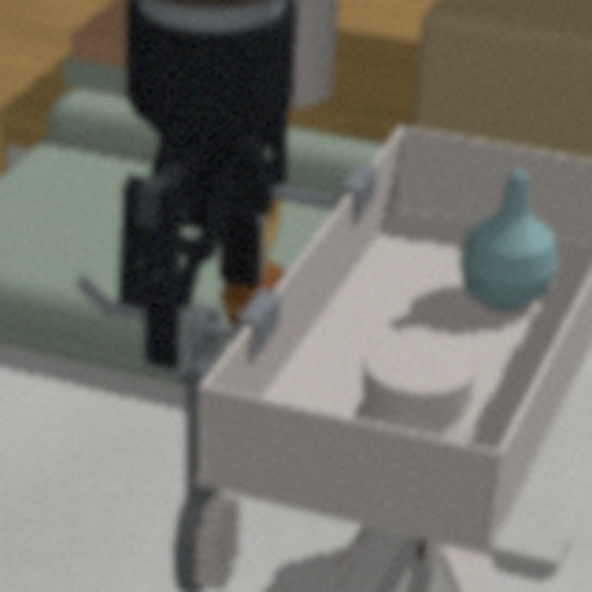

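```bash
python3 -m handwheel '[{"dx":0,"dy":0,"dz":0.35,"ax":0,"ay":0,"az":0},{"dx":0,"dy":0,"dz":0.35,"ax":0,"ay":0,"az":0},{"dx":0,"dy":0,"dz":0,"ax":0,"ay":0,"az":0},{"dx":0,"dy":0,"dz":0,"ax":0,"ay":0,"az":0}]'
python3 -m handwheel '[{"dx":0,"dy":0,"dz":0,"ax":0,"ay":0,"az":0},{"dx":0,"dy":0,"dz":0,"ax":0,"ay":0,"az":0},{"dx":0,"dy":0,"dz":0,"ax":0,"ay":0,"az":0},{"dx":0,"dy":0,"dz":0,"ax":0,"ay":0,"az":0},{"dx":0,"dy":0,"dz":0,"ax":0,"ay":0,"az":0},{"dx":0,"dy":0,"dz":0,"ax":0,"ay":0,"az":0},{"dx":0,"dy":0,"dz":0,"ax":0,"ay":0,"az":0},{"dx":0,"dy":0,"dz":0,"ax":0,"ay":0,"az":0},{"dx":0,"dy":0,"dz":0,"ax":0,"ay":0,"az":0}]' -1
python3 - <<'E'
from h import *
p=shot('wrist','w14'); cv2.imwrite('pics/w14c.png',cv2.resize(p['img'][230:430,200:440,::-1],None,fx=3,fy=3,interpolation=cv2.INTER_CUBIC))
E
```

```text
clock: 17.4
eef_pos: [0.527, -0.0439, 0.2257]
tool_rot: [0.0, 1.0, 0.0, -0.001]
ft_force: [0.1, -0.2, -0.3]
grip_width: 0.0856
clock: 18.3
eef_pos: [0.5278, -0.0445, 0.2271]
tool_rot: [0.0, 1.0, -0.0, 0.001]
ft_force: [-1.2, -3.2, 5.8]
grip_width: 0.0378
```

View pics/w14c.png

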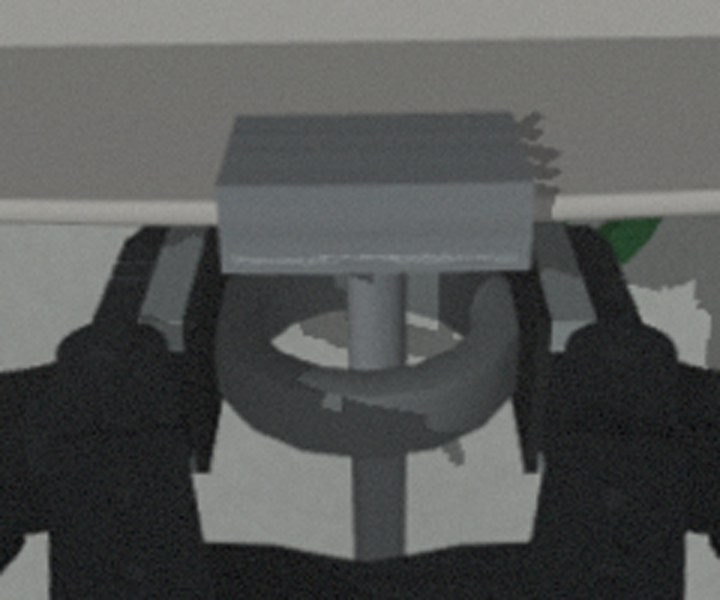

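```bash
python3 -m handwheel '[{"dx":0,"dy":0,"dz":-0.15,"ax":0,"ay":0,"az":0},{"dx":0,"dy":0,"dz":-0.2,"ax":0,"ay":0,"az":0},{"dx":0,"dy":0,"dz":-0.2,"ax":0,"ay":0,"az":0},{"dx":0,"dy":0,"dz":-0.13,"ax":0,"ay":0,"az":0},{"dx":0,"dy":0,"dz":0,"ax":0,"ay":0,"az":0},{"dx":0,"dy":0,"dz":0,"ax":0,"ay":0,"az":0}]'
python3 - <<'E'
from h import *
p=shot('wrist','w15')
p=shot('side','s15'); cv2.imwrite('pics/s15d.png',cv2.resize(p['img'][80:240,290:450,::-1],None,fx=3.7,fy=3.7,interpolation=cv2.INTER_CUBIC))
E
```

```text
clock: 18.95
eef_pos: [0.5274, -0.0439, 0.2432]
tool_rot: [0.0, 1.0, 0.0, -0.0]
ft_force: [-0.5, -1.2, -1.1]
grip_width: 0.038
```

View pics/w15.png

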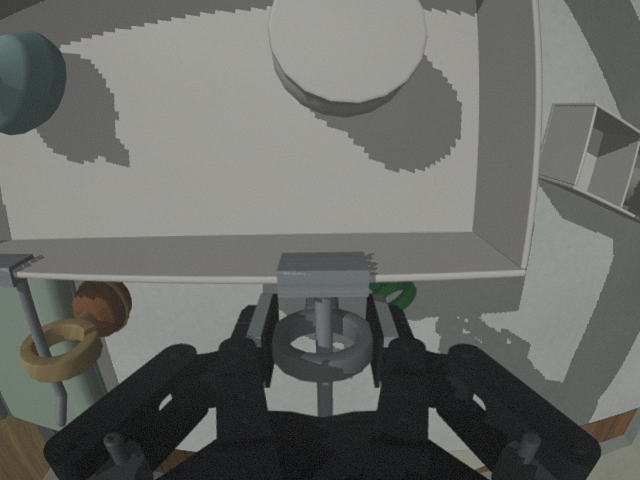

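View pics/s15d.png

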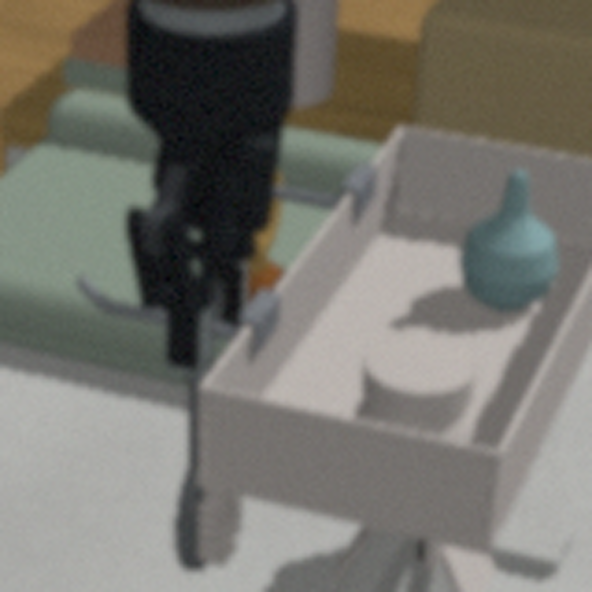

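```bash
python3 -m handwheel '[{"dx":-0.2,"dy":0.01,"dz":0,"ax":0,"ay":0,"az":0},{"dx":-0.3,"dy":0.01,"dz":0,"ax":0,"ay":0,"az":0},{"dx":-0.3,"dy":0.01,"dz":0,"ax":0,"ay":0,"az":0},{"dx":-0.3,"dy":0,"dz":0,"ax":0,"ay":0,"az":0},{"dx":-0.3,"dy":0,"dz":0,"ax":0,"ay":0,"az":0},{"dx":-0.3,"dy":0,"dz":0,"ax":0,"ay":0,"az":0}]'
python3 - <<'E'
from h import *
p=shot('wrist','w16'); cv2.imwrite('pics/w16c.png',cv2.resize(p['img'][150:430,200:440,::-1],None,fx=2,fy=2,interpolation=cv2.INTER_CUBIC))
p=shot('side','s16'); cv2.imwrite('pics/s16d.png',cv2.resize(p['img'][80:240,270:430,::-1],None,fx=3.7,fy=3.7,interpolation=cv2.INTER_CUBIC))
E
```

```text
clock: 19.65
eef_pos: [0.5707, -0.0432, 0.2431]
tool_rot: [0.0, 1.0, -0.0, -0.0]
ft_force: [-0.5, -0.1, -0.9]
grip_width: 0.0377
```

View pics/w16c.png

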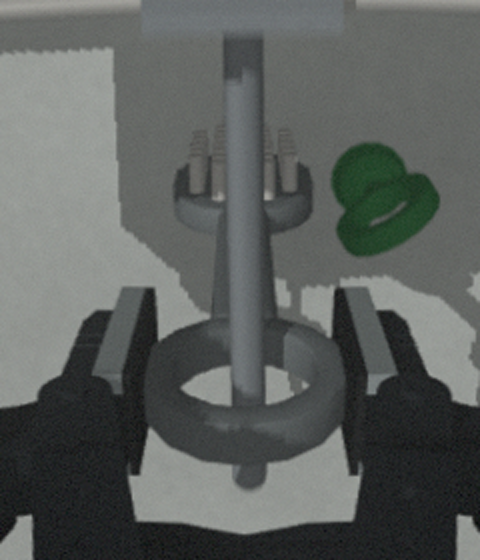

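View pics/s16d.png

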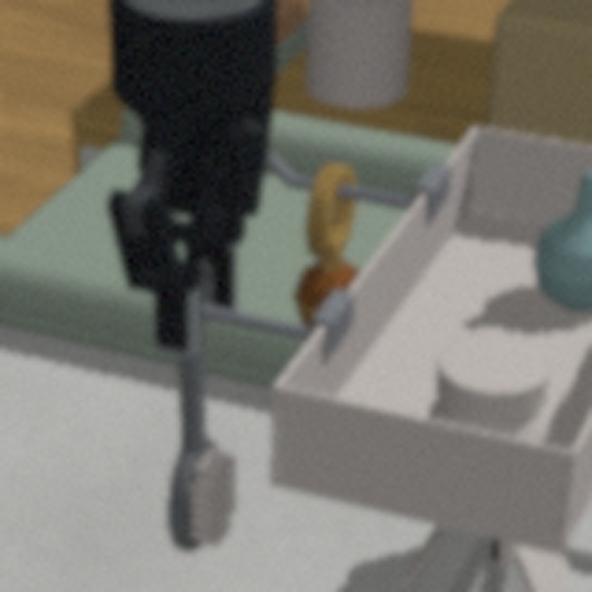

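```bash
python3 -m handwheel '[{"dx":-0.3,"dy":0.01,"dz":0,"ax":0,"ay":0,"az":0},{"dx":-0.3,"dy":0.01,"dz":0,"ax":0,"ay":0,"az":0},{"dx":-0.3,"dy":0,"dz":0,"ax":0,"ay":0,"az":0},{"dx":-0.3,"dy":0,"dz":0,"ax":0,"ay":0,"az":0},{"dx":-0.4,"dy":0,"dz":0,"ax":0,"ay":0,"az":0},{"dx":-0.4,"dy":0,"dz":0,"ax":0,"ay":0,"az":0},{"dx":0,"dy":0,"dz":0,"ax":0,"ay":0,"az":0},{"dx":0,"dy":0,"dz":0,"ax":0,"ay":0,"az":0}]'
python3 - <<'E'
from h import *
p=shot('wrist','w17')
p=shot('side','s17'); cv2.imwrite('pics/s17d.png',cv2.resize(p['img'][80:240,250:410,::-1],None,fx=3.7,fy=3.7,interpolation=cv2.INTER_CUBIC))
p=shot('top','t17'); cv2.imwrite('pics/t17c.png',cv2.resize(p['img'][190:300,120:270,::-1],None,fx=5,fy=5,interpolation=cv2.INTER_CUBIC))
E
```

```text
clock: 20.55
eef_pos: [0.6199, -0.0427, 0.2429]
tool_rot: [0.0, 1.0, 0.0, -0.0]
ft_force: [-0.1, -0.4, -1.3]
grip_width: 0.0379
```

View pics/w17.png

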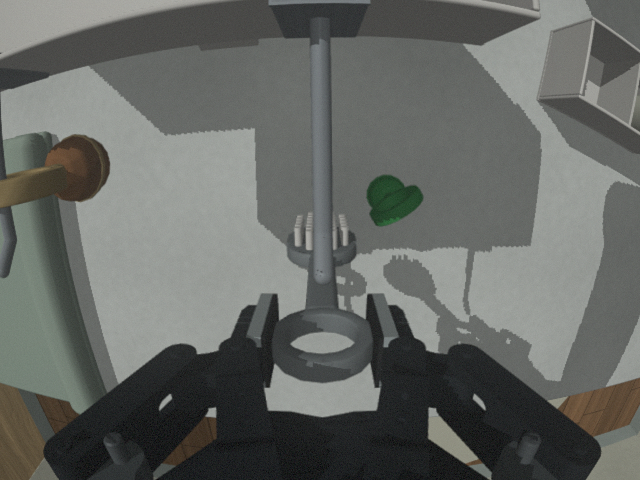

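View pics/s17d.png

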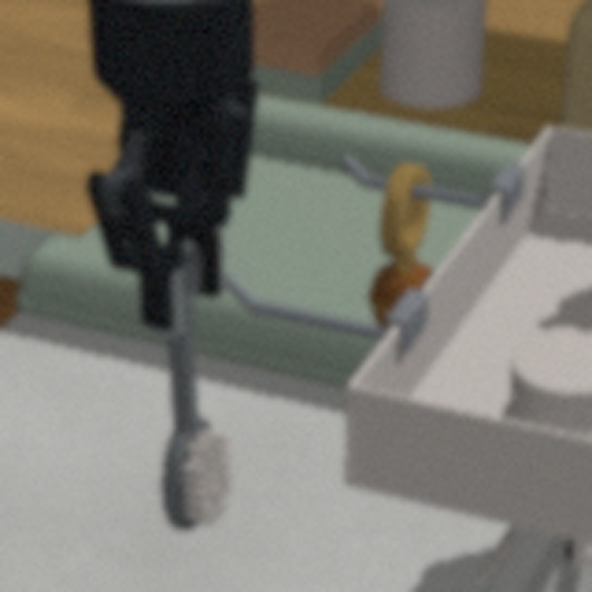

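View pics/t17c.png

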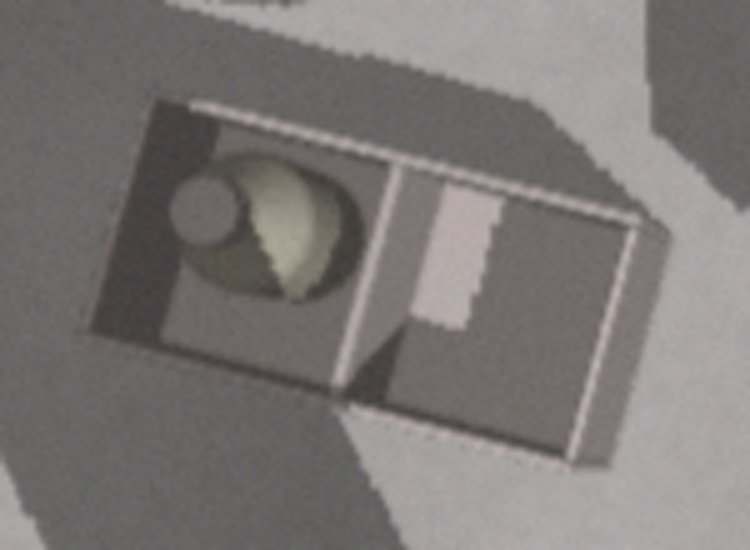

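```bash
python3 - <<'E'
from h import *
o=bot.get_obs();t=o['eef_pos'];print(t)
b=t+[.0045,0,.0325]
print('side',[(f"{dz}",(proj('side',b+[0,0,dz])[0]).round(1)) for dz in (0,-.084,-.15)])
p=bot.camera('wrist')
print('wrist',[(wproj(p,b+[0,0,dz])[0]).round(1) for dz in (0,-.084,-.15)])
r=bot.trace('brush',p);print([(x['rect'],x['confidence']) for x in r])
p=bot.camera('side');r=bot.trace('brush',p);print([(x['rect'],x['confidence']) for x in r])
C=lambda u,v,z:np.round(onz('top',120+u/5,190+v/5,z),4)
cs=np.array([C(*q,.085) for q in [(157,98),(640,215),(575,465),(90,333)]]);print(cs,cs.mean(0))
w=[C(400,160,.077),C(340,400,.077)];print(w)
E
```

```text
[ 0.61951572 -0.04275758  0.24339129]
side [('0', array([297. , 154.6])), ('-0.084', array([298.7, 192.9])), ('-0.15', array([299.9, 220.4]))]
wrist [array([323. , 346.2]), array([322.5, 267. ]), array([322.3, 235.1])]
[([320.6, 297.1, 102.3, 169.9], 0.69), ([588.0, 86.0, 104.0, 133.1], 0.31)]
[([305.0, 185.0, 18.3, 81.0], 0.93)]
[[0.5359 0.3842 0.085 ]
 [0.4945 0.2089 0.085 ]
 [0.4053 0.2305 0.085 ]
 [0.4511 0.4059 0.085 ]] [0.4717   0.307375 0.085   ]
[array([0.5146, 0.2975, 0.077 ]), array([0.4279, 0.3172, 0.077 ])]
```

```bash
python3 -m handwheel '[{"dx":0,"dy":0.2,"dz":-0.8,"ax":0,"ay":0,"az":0},{"dx":0,"dy":0.5,"dz":-0.8,"ax":0,"ay":0,"az":0},{"dx":0.4,"dy":0.8,"dz":0,"ax":0,"ay":0,"az":0},{"dx":0.6,"dy":0.9,"dz":0,"ax":0,"ay":0,"az":0},{"dx":0.6,"dy":0.9,"dz":0,"ax":0,"ay":0,"az":0},{"dx":0.6,"dy":0.9,"dz":0,"ax":0,"ay":0,"az":0},{"dx":0.6,"dy":0.9,"dz":0,"ax":0,"ay":0,"az":0},{"dx":0.6,"dy":0.9,"dz":0,"ax":0,"ay":0,"az":0},{"dx":0.6,"dy":0.9,"dz":0,"ax":0,"ay":0,"az":0},{"dx":0.6,"dy":0.9,"dz":0,"ax":0,"ay":0,"az":0},{"dx":0.6,"dy":0.9,"dz":0,"ax":0,"ay":0,"az":0},{"dx":0.6,"dy":0.9,"dz":0,"ax":0,"ay":0,"az":0}]'
python3 -m handwheel '[{"dx":0.6,"dy":0.9,"dz":0,"ax":0,"ay":0,"az":0},{"dx":0.6,"dy":0.7,"dz":0,"ax":0,"ay":0,"az":0},{"dx":0.5,"dy":0.7,"dz":0,"ax":0,"ay":0,"az":0},{"dx":0,"dy":0,"dz":0,"ax":0,"ay":0,"az":0.6},{"dx":0,"dy":0,"dz":0,"ax":0,"ay":0,"az":0.6},{"dx":0,"dy":0,"dz":0,"ax":0,"ay":0,"az":0.38},{"dx":0,"dy":0,"dz":0,"ax":0,"ay":-0.4,"az":0},{"dx":0,"dy":0,"dz":0,"ax":0,"ay":-0.4,"az":0},{"dx":0,"dy":0,"dz":0,"ax":0,"ay":0,"az":0},{"dx":0,"dy":0,"dz":0,"ax":0,"ay":0,"az":0}]'
cat > tgt.py <<'E'
from h import *
o=bot.get_obs();t=o['eef_pos'];M=R.from_quat(o['tool_rot'])
print(t,M.as_matrix().round(3).tolist(),o['joint_pos'].round(2))
bot_=t+M.apply([-.0045,0,.1175]); cell=np.array([.461,.2627]);X=np.array([.972,-.235]);Y=np.array([.235,.972])
print('bottom',bot_,'in cell',X@(bot_[:2]-cell),Y@(bot_[:2]-cell))
w=np.array([*(cell-.012*X),bot_[2]]); print('shift units xy', M.inv().apply(w-bot_)/.025, 'down 10mm:',M.inv().apply([0,0,-.01])/.025)
E
python3 tgt.py; python3 - <<'E'
from h import *
shot('wrist','w18')
p=shot('side','s18'); cv2.imwrite('pics/s18d.png',p['img'][200:480,130:430,::-1].repeat(2,0).repeat(2,1))
shot('top','t18')
E
```

```text
clock: 22.1
eef_pos: [0.4741, 0.1981, 0.2836]
tool_rot: [0.0, 1.0, 0.0, 0.0]
ft_force: [-0.5, -0.4, -0.7]
grip_width: 0.0373
clock: 23.1
eef_pos: [0.4321, 0.2549, 0.2838]
tool_rot: [0.118, 0.991, -0.007, 0.059]
ft_force: [-0.4, -1.6, -0.1]
grip_width: 0.0374
[0.43208871 0.25487993 0.28375756] [[-0.965, 0.234, 0.116], [0.233, 0.972, -0.027], [-0.119, 0.0, -0.993]] [ 0.59  0.16  0.06  1.39 -0.09  0.82]
bottom [0.45006207 0.25060461 0.16763185] in cell -0.007789254239572619 -0.014327134006415032
shift units xy [ 0.16693945  0.57317933 -0.01975734] down 10mm: [ 4.76828622e-02 -1.98140184e-04  3.97147712e-01]
```

View pics/w18.png

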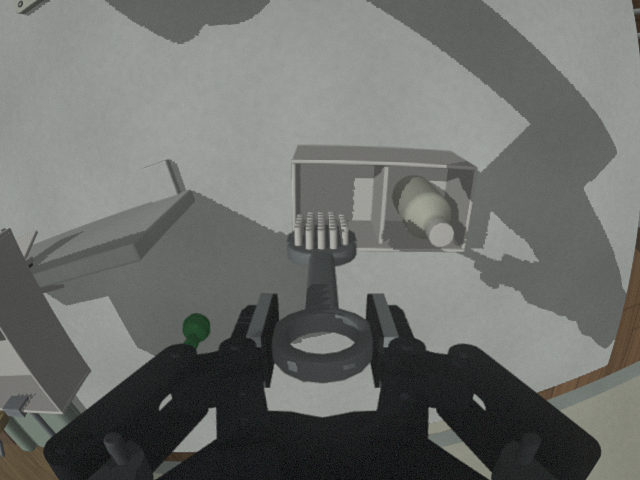

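View pics/s18d.png

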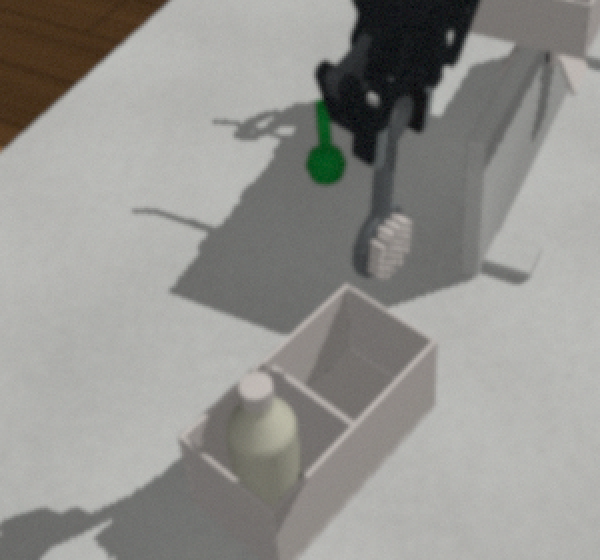

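View pics/t18.png

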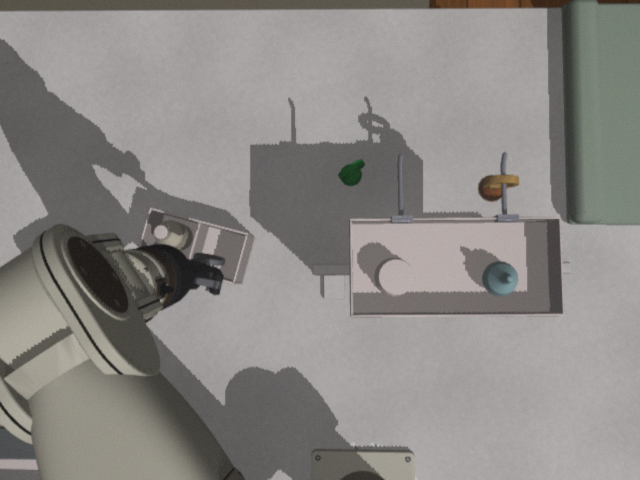

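```bash
python3 - <<'E'
from h import *
p=bot.camera('wrist');im=p['img'].copy();o=bot.get_obs();M=R.from_quat(o['tool_rot'])
cell=np.array([.461,.2627]);X=np.array([.972,-.235]);Y=np.array([.235,.972])
def d(P,c):
    u=wproj(p,P)[0];cv2.circle(im,(int(round(u[0])),int(round(u[1]))),2,c,-1)
for a in(-.0455,.0455):
    for b in(-.045,.045): d([*(cell+a*X+b*Y),.085 if b<0 else .077],(255,0,0)); d([*(cell+a*X*.955+b*Y*.955),.004],(0,0,255))
t=o['eef_pos']
d(t+M.apply([-.0045,0,.1175]),(0,255,0)); d(t+M.apply([-.0045,0,-.0325]),(0,255,0));
for y in(-.023,.023): d(t+M.apply([-.0095,y,.0845]),(0,255,0))
cv2.imwrite('pics/w19.png',cv2.resize(im[130:400,180:500,::-1],None,fx=2.3,fy=2.2))
E
```

```text
(no output)
```

View pics/w19.png

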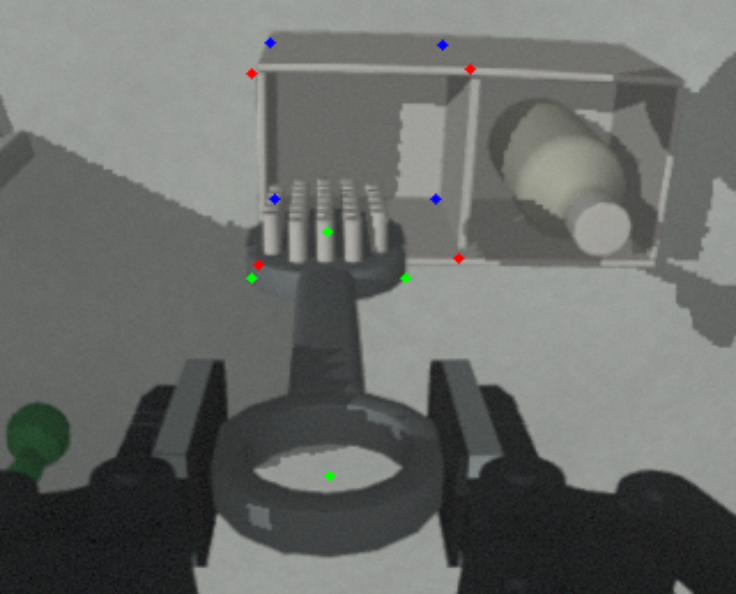

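```bash
python3 -m handwheel '[{"dx":0.05,"dy":0.35,"dz":0,"ax":0,"ay":0,"az":0},{"dx":0,"dy":0.2,"dz":0,"ax":0,"ay":0,"az":0},{"dx":0.07,"dy":0,"dz":0.6,"ax":0,"ay":0,"az":0},{"dx":0.07,"dy":0,"dz":0.6,"ax":0,"ay":0,"az":0},{"dx":0.07,"dy":0,"dz":0.6,"ax":0,"ay":0,"az":0},{"dx":0.07,"dy":0,"dz":0.6,"ax":0,"ay":0,"az":0},{"dx":0.07,"dy":0,"dz":0.6,"ax":0,"ay":0,"az":0},{"dx":0,"dy":0,"dz":0,"ax":0,"ay":0,"az":0},{"dx":0,"dy":0,"dz":0,"ax":0,"ay":0,"az":0}]'
python3 tgt.py; python3 - <<'E'
from h import *
shot('wrist','w20')
p=shot('side','s20'); cv2.imwrite('pics/s20d.png',p['img'][200:480,130:430,::-1].repeat(2,0).repeat(2,1))
E
```

```text
clock: 24.2
eef_pos: [0.4349, 0.2687, 0.2076]
tool_rot: [0.118, 0.991, -0.007, 0.059]
ft_force: [0.4, -0.1, 0.3]
grip_width: 0.0377
[0.43486769 0.26868105 0.20763362] [[-0.965, 0.235, 0.116], [0.233, 0.972, -0.028], [-0.119, -0.0, -0.993]] [ 0.61  0.2  -0.08  1.21 -0.09  0.84]
bottom [0.45282146 0.26428557 0.09150936] in cell -0.008322151569188332 -0.00038077945690305113
shift units xy [ 0.14606424  0.01525111 -0.01755601] down 10mm: [4.77141638e-02 1.92140714e-04 3.97143956e-01]
```

View pics/w20.png

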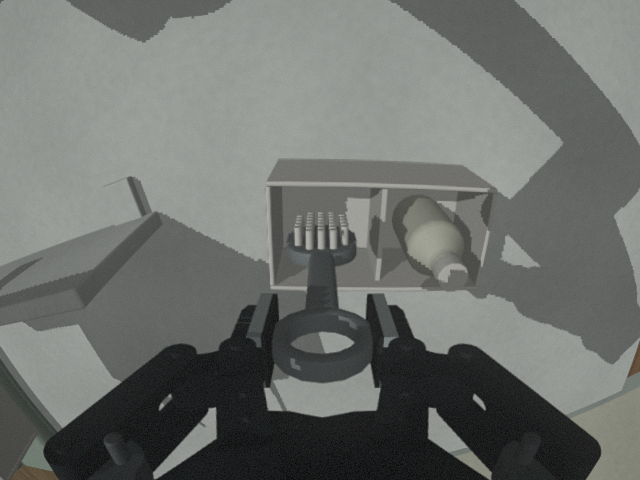

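View pics/s20d.png

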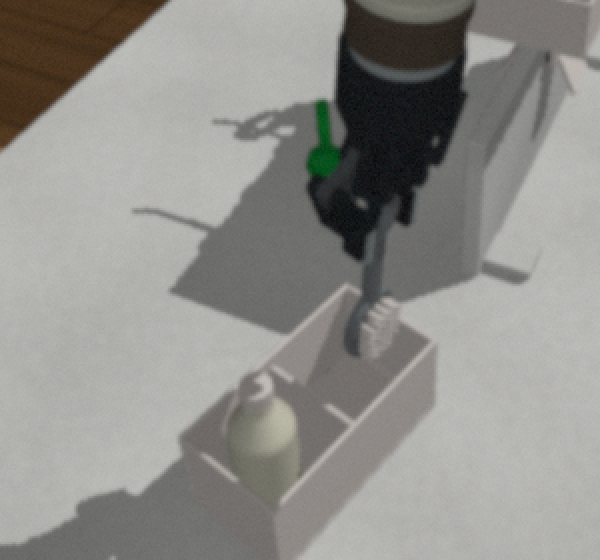

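```bash
python3 -m handwheel '[{"dx":0.12,"dy":0,"dz":0.6,"ax":0,"ay":0,"az":0},{"dx":0.08,"dy":0,"dz":0.6,"ax":0,"ay":0,"az":0},{"dx":0.08,"dy":0,"dz":0.6,"ax":0,"ay":0,"az":0},{"dx":0.07,"dy":0,"dz":0.6,"ax":0,"ay":0,"az":0},{"dx":0.06,"dy":0,"dz":0.5,"ax":0,"ay":0,"az":0},{"dx":0,"dy":0,"dz":0,"ax":0,"ay":0,"az":0},{"dx":0,"dy":0,"dz":0,"ax":0,"ay":0,"az":0}]'
python3 tgt.py; python3 - <<'E'
from h import *
shot('wrist','w21')
p=shot('side','s21'); cv2.imwrite('pics/s21d.png',p['img'][200:480,130:430,::-1].repeat(2,0).repeat(2,1))
E
```

```text
clock: 25.0
eef_pos: [0.4339, 0.2691, 0.1353]
tool_rot: [0.118, 0.991, -0.007, 0.06]
ft_force: [0.9, -0.5, -0.7]
grip_width: 0.038
[0.43386227 0.2691325  0.13532535] [[-0.965, 0.235, 0.117], [0.233, 0.972, -0.027], [-0.121, 0.001, -0.993]] [ 0.61  0.25 -0.21  1.03 -0.09  0.84]
bottom [0.45199287 0.26485106 0.01922432] in cell -0.00926042540242733 -2.584223210952277e-05
shift units xy [ 0.10878812  0.00102621 -0.01320718] down 10mm: [ 4.82103655e-02 -3.45909857e-04  3.97083922e-01]
```

View pics/w21.png

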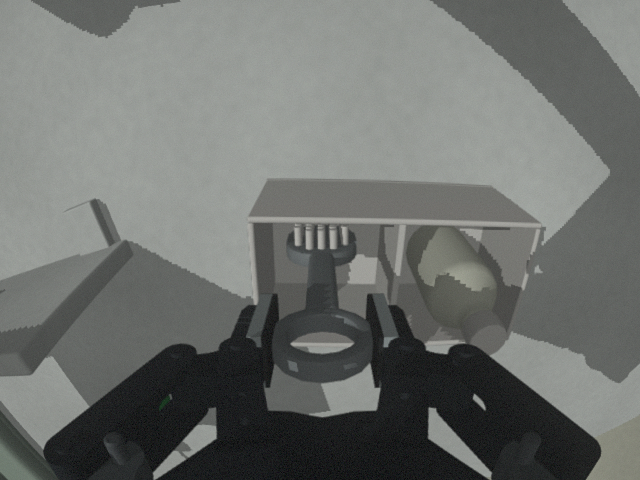

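View pics/s21d.png

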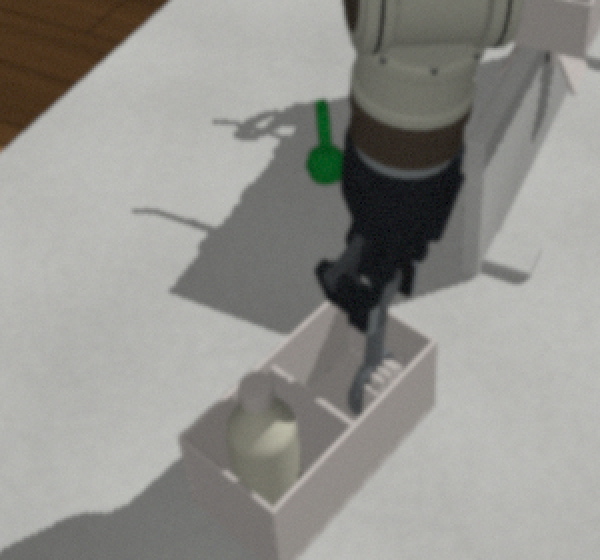

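```bash
python3 -m handwheel '[{"dx":0.06,"dy":0,"dz":0.2,"ax":0,"ay":0,"az":0},{"dx":0.02,"dy":0,"dz":0.12,"ax":0,"ay":0,"az":0},{"dx":0,"dy":0,"dz":0,"ax":0,"ay":0,"az":0},{"dx":0,"dy":0,"dz":0,"ax":0,"ay":0,"az":0}]'
python3 -m handwheel '[{"dx":0.01,"dy":0,"dz":0.1,"ax":0,"ay":0,"az":0},{"dx":0,"dy":0,"dz":0,"ax":0,"ay":0,"az":0},{"dx":0,"dy":0,"dz":0,"ax":0,"ay":0,"az":0}]'
```

```text
clock: 25.5
eef_pos: [0.4322, 0.2689, 0.1262]
tool_rot: [0.118, 0.991, -0.007, 0.059]
ft_force: [0.7, 0.1, -0.5]
grip_width: 0.0376
clock: 25.8
eef_pos: [0.4324, 0.2689, 0.1237]
tool_rot: [0.118, 0.991, -0.007, 0.059]
ft_force: [0.3, 0.1, -0.8]
grip_width: 0.0378
```

```bash
python3 -m handwheel '[{"dx":0.01,"dy":0,"dz":0.08,"ax":0,"ay":0,"az":0},{"dx":0,"dy":0,"dz":0,"ax":0,"ay":0,"az":0},{"dx":0,"dy":0,"dz":0,"ax":0,"ay":0,"az":0}]'
python3 -m handwheel '[{"dx":0.01,"dy":0,"dz":0.06,"ax":0,"ay":0,"az":0},{"dx":0,"dy":0,"dz":0,"ax":0,"ay":0,"az":0},{"dx":0,"dy":0,"dz":0,"ax":0,"ay":0,"az":0}]'
```

```text
clock: 26.1
eef_pos: [0.4324, 0.269, 0.1217]
tool_rot: [0.118, 0.991, -0.007, 0.06]
ft_force: [-0.4, 1.0, 0.2]
grip_width: 0.0379
clock: 26.4
eef_pos: [0.433, 0.2693, 0.1212]
tool_rot: [0.118, 0.991, -0.007, 0.06]
ft_force: [-1.2, -0.3, 5.6]
grip_width: 0.0376
```

Contact with the floor (+5.6 N). I'll release with a part opening.

```bash
python3 -m handwheel '[{"dx":0,"dy":0,"dz":0,"ax":0,"ay":0,"az":0},{"dx":0,"dy":0,"dz":0,"ax":0,"ay":0,"az":0},{"dx":0,"dy":0,"dz":0,"ax":0,"ay":0,"az":0},{"dx":0,"dy":0,"dz":0,"ax":0,"ay":0,"az":0},{"dx":0,"dy":0,"dz":0,"ax":0,"ay":0,"az":0}]' 0.4
python3 - <<'E'
from h import *
shot('wrist','w22')
p=shot('side','s22'); cv2.imwrite('pics/s22d.png',p['img'][200:480,130:430,::-1].repeat(2,0).repeat(2,1))
E
```

```text
clock: 26.9
eef_pos: [0.4322, 0.2689, 0.12]
tool_rot: [0.118, 0.991, -0.007, 0.059]
ft_force: [0.1, 0.1, -0.2]
grip_width: 0.0598
```

View pics/w22.png

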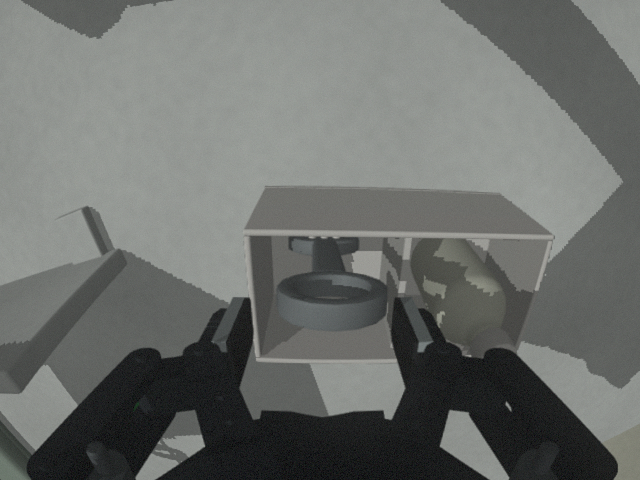

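View pics/s22d.png

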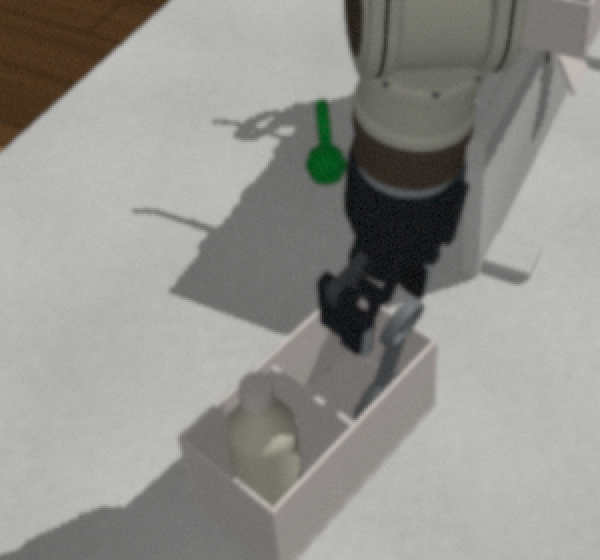

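```bash
python3 -m handwheel '[{"dx":-0.1,"dy":0,"dz":-0.4,"ax":0,"ay":0,"az":0},{"dx":-0.12,"dy":0,"dz":-0.7,"ax":0,"ay":0,"az":0},{"dx":-0.12,"dy":0,"dz":-0.9,"ax":0,"ay":0,"az":0},{"dx":-0.12,"dy":0,"dz":-1,"ax":0,"ay":0,"az":0},{"dx":-0.12,"dy":0,"dz":-1,"ax":0,"ay":0,"az":0},{"dx":-0.12,"dy":0,"dz":-1,"ax":0,"ay":0,"az":0},{"dx":-0.12,"dy":0,"dz":-1,"ax":0,"ay":0,"az":0},{"dx":0,"dy":0,"dz":0,"ax":0,"ay":0,"az":0},{"dx":0,"dy":0,"dz":0,"ax":0,"ay":0,"az":0}]'
python3 - <<'E'
from h import *
shot('wrist','w23')
p=shot('side','s23')
E
```

```text
clock: 27.9
eef_pos: [0.435, 0.2686, 0.2726]
tool_rot: [0.118, 0.991, -0.006, 0.06]
ft_force: [0.7, 0.0, -0.6]
grip_width: 0.0596
```

View pics/w23.png

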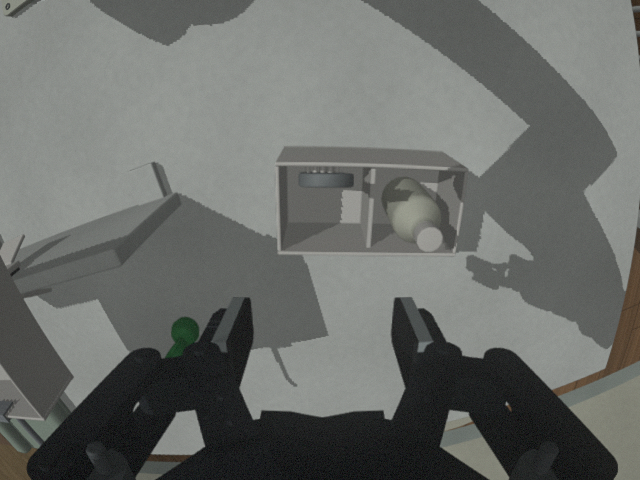

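View pics/s23.png

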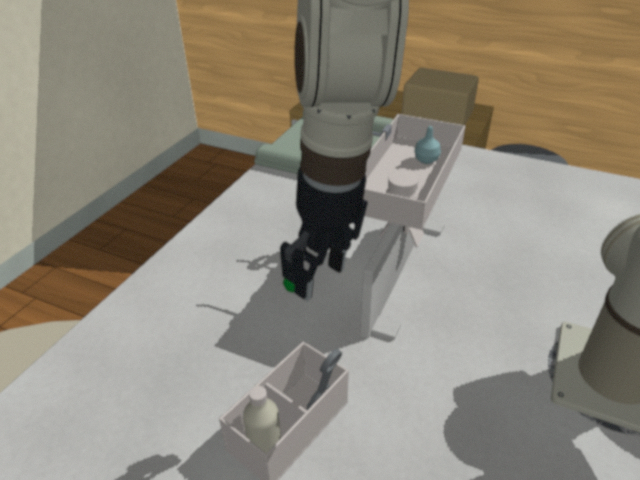

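```bash
python3 -m handwheel '[{"dx":0,"dy":0,"dz":-0.5,"ax":0,"ay":0,"az":0},{"dx":0,"dy":0,"dz":0,"ax":0,"ay":0,"az":0},{"dx":0,"dy":0,"dz":0,"ax":0,"ay":0,"az":0},{"dx":0,"dy":0,"dz":0,"ax":0,"ay":0,"az":0}]'
python3 - <<'E'
from h import *
a=cv2.imread('pics/s23.png'); p=shot('side','s24'); t=shot('top','t24')
s=slice(320,480),slice(200,370)
b=p['img'][:,:,::-1]
print(np.abs(a[s].astype(int)-b[s]).mean(), np.abs(a[s].astype(int)-b[s]).max())
for n,pp in(('side',p),('top',t)):
  for th in('rattle','brush'): print(n,th,[(np.round(d['rect'],0),round(d['confidence'],2)) for d in bot.trace(th,pp)])
cv2.imwrite('pics/fin.png',np.hstack([cv2.resize(b[320:480,200:370],(400,400)),cv2.resize(t['img'][130:330,330:580,::-1],(400,400))]))
E
```

```text
clock: 28.4
eef_pos: [0.4328, 0.2685, 0.283]
tool_rot: [0.118, 0.991, -0.008, 0.059]
ft_force: [1.0, -1.0, -0.7]
grip_width: 0.0597
1.6952941176470588 41
side rattle [(array([290., 282.,  17.,  16.]), 0.59)]
side brush []
top rattle [(array([500., 189.,  40.,  31.]), 0.7), (array([352., 175.,  25.,  25.]), 0.6)]
top brush [(array([220., 268.,  30.,  17.]), 0.62)]
```

View pics/fin.png

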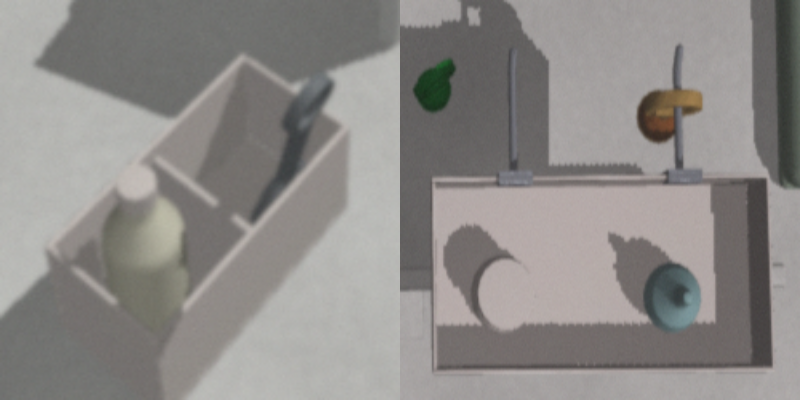

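```bash
python3 -c "
from workcell import bot
print(bot.job_done())"
```

```text
the job is handed in; nothing more can be done
None
```

I finished the job and handed it in at about 28.4 s of the 54 s allowed. There is no verdict, so the result below rests on my own last checks.

**What I did:** I took the rattle off the crowded hook and hung it on the spare hook. I let it go while the brush still hung in its place. Then I lifted the brush off and lowered it head first into the organiser's empty compartment until it touched the floor. I released it leaning on the wall nearest the robot.

**Last checks:**
- **Rattle:** the final top view shows its ring around the spare peg.
- **Brush:** it stands head down in the empty compartment with its loop above the rim. Two side pictures 0.5 s apart showed only noise-level differences around the organiser.
- **Other items:** the jar, bulb and bottle look to be where they were.
- **Gripper:** it ended well above everything, and the force reading was close to zero.

**What failed or disagreed:**
- **First rattle grip:** the fingertips were about 35 mm higher than I had worked out from the stated tool geometry. The first grip pinched the ring too high, so I reopened and went lower.
- **Grip width:** it read 2–3 mm under the stated ring and loop sizes.
- **Side-view networks:** at the end they missed the brush and marked the green look-alike as the rattle. I relied on the pictures and the top view there.

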